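Right the fallen flask under the filter funnel

ROBOT

A 7-joint arm with a two-finger parallel gripper is mounted at the origin on the work surface. World frame = base frame: x ahead of the robot, y to its left, z up, the work surface at z = 0. Lengths are in mm, angles in rad, forces in N, time in s.
With the tool pointing down it reaches from about 400 to 875 mm from the base axis. Payload 4.4 kg.
Tool frame: the origin (TCP) lies at the very end of the fingers, on their centre line; the grasp point (between the pads) lies 19 mm behind it; y points along the fingers, z is the direction in which the jaws open and shut, and the axes are right-handed (so a half turn about y gives the same grasp; the last joint's range is limited). The gripper opens to 85 mm and grips with 20 to 120 N. Pads are 22 mm wide; open, the fingers measure 114 mm over their backs; the gripper's body (76 mm by 85 mm) begins 54 mm behind the grasp point. The pads swing forward as they close: fully open they stand 13 mm farther back than shut.
Start: joints at [-1.255, 0.628, 0.038, 1.517, -0.027, 0.996, -0.02], TCP at [242.161, 603.222, 194.513] pointing down, gripper open.
Joint ranges: [-3.06, 3.06], [-0.37, 2.12], [-1.25, 1.32], [0.18, 2.47], [-1.1, 4.24], [0.23, 1.98], [-2.94, 2.94]. Speed limits (rad/s): [2.57, 2.57, 3.14, 3.14, 3.14, 3.14, 3.14].

INTERFACE

Orientations are given as [roll, pitch, yaw] about the fixed x, y, z axes, in that order (R = Rz(yaw) Ry(pitch) Rx(roll)).
In Python, from cell import * gives the robot as it stands.
- The arm moves only by the tool apply_moves, never from a script. Its argument "targets" is a list of rows, each a list of 6 numbers: the shift along the tool's x, y, z in units of 40 mm (1.0 is 40 mm), then the turn, a rotation vector about the tool's x, y, z in units of 8 degrees (1.0 is 8 degrees). A call has 1 to 12 rows; each row shifts and turns the commanded pose from where the row before left it, along the tool's axes as they then stand; what a row does not reach is not made up. A row lasts 1/8 s, in which the tool goes at most 62.5 mm and 10.7 degrees, less where a joint would pass 70% of its speed; a pose out of reach is approached as far as the arm can. A call is refused whole if a number of a shift passes 1 or a number of a turn 1, either way. A call with a gripper value outside its range is refused whole. "jaw" is the gripper command: -1 is shut, 1 is fully open, values between are in proportion, set as the call begins (left out, the last holds). The fingers move at their own pace and stop on an object; the grip force is fixed at half the most. Time passes only in rows, so rows that do not move let the fingers close. It gives the time, the measured TCP pose, the force and the opening at its end, in the units of the state.
- read_state(): the state, without advancing time (a new reading comes with each control period).
- get_image(name): name is "scene" or "top" or "wrist"; returns the picture (400x640x3 uint8, red, green, blue); there is no depth.
- calibration(name): a dict with "fx", "fy", "cx", "cy" (pixels), "world_from_camera" (4x4, takes a point from camera to world coordinates). Camera axes: x right, y down, z forward; pixel columns grow to the right and rows downward; lengths in mm; the calibration is good to about 2 mm. A picture is of the moment at which its call begins: read the wrist's pose just before it. calibration takes no time and is no camera call; for the wrist camera it gives the pose at the moment of the call.
- finish_job(): hands the job in, once; it reports no verdict.
The state is a dict: "clock": time; "qpos": joint angles; "qd": joint speeds; "tau": joint torques, N m; "eef_pos": TCP position; "tool_rot": TCP orientation; "force": force on the tool from outside, world axes, zero at the start; "torque": the same for the moment, N m; "width": finger opening in mm.
Only numpy, scipy, OpenCV 4.12 (cv2) and the standard library are available. Lean on these libraries where they do the work, as an engineer would, in place of code of your own. Each camera call takes 0.05 s, during which the arm holds its last target. There are 200 camera calls.

TASK

The empty conical flask has been knocked over beside the filter stand. Stand it upright on the stand's base plate, centred under the funnel's stem, without dropping it, and let go of it; then slide the funnel holder down its rod until it rests on the stop collar, so that the stem hangs inside the flask's neck. Do not knock over or shove away the two bottles and the box of filter papers.

Things in the scene. Friction and masses are not known exactly. Their poses are not given: they have to be found in the camera images.
- flask: Fallen conical flask, white plastic, 70 g, 105 mm tall: foot 64 mm diameter, 6 mm high, a cone up to 68 mm, then a straight neck 34 mm outside, 28 mm bore, to the open mouth. Origin: centre of the underside; +z runs to the mouth. It starts on its side on the bench (z = 0), origin 32.5 mm up, axis dipping 8.6 degrees to the mouth, which points to the robot's right, at most 1.1 rad off.
- flask_mouth (a point): Centre of the flask's open mouth, on its axis, 105 mm from its origin.
- stand: Filter stand, fixed: grey base plate 160 mm (its x) by 220 mm (its y), 12 mm thick; origin at the centre of its underside, z up, -x side facing the robot, turned up to 0.35 rad. A vertical 12 mm steel rod at stand x 0, y +85 mm rises to 345 mm above the bench. A stop collar, 28 mm diameter, is fixed on the rod, its top 150 mm above the bench.
- place (a point): Point on top of the base plate, 12 mm above the bench, straight below the funnel's stem (stand x 0, y -25 mm). The flask's underside belongs centred here.
- holder (a joint): Downward travel of the black funnel holder on the rod, m: 0 highest, 0.10 down on the stop collar; starts at 0 to 0.03. It stays where it is left; 4 to 6 N downwards moves it. Its boss on the rod is 32 mm square, 36 mm high, with an arm along stand -y to the white funnel fixed in it (axis 110 mm from the rod) and a thumb tab along stand -x.
- stem_tip (a point): Lower end of the funnel's vertical stem, on its axis: 189 mm above the bench at joint 0, 89 mm at joint 0.10 (28 mm inside the neck of the flask standing below). The stem is 10 mm in diameter, 50 mm long; above it the funnel widens to its rim, 72 mm in diameter, 107 mm above the tip.
- thumb_tab (a point): Point on the top face of the holder's thumb tab, a level plate 26 mm wide, 8 mm thick, that sticks out of the boss along stand -x. The point is 52 mm from the rod's axis, 14 mm from the tab's free end; 284 mm above the bench at joint 0, 184 mm at joint 0.10. The rod rises past it, so lean the tool away from the rod.
- amber_bottle: Brown bottle with a red cap, 68 mm in diameter, 150 mm tall, standing behind the stand. Origin: centre of its underside.
- white_bottle: White plastic bottle, 60 mm in diameter, 125 mm tall, standing left of and behind the stand. Origin: centre of its underside.
- paper_box: Flat box of filter papers, 119 by 119 mm, 30 mm high, lying left of the stand. Origin: centre of its underside.
Mind the look-alikes: they are no part of the job. What is shaped like the flask but green or yellow is not meant.

How it is judged:
By the outcome, as a careful person would: the job done as asked, in the order asked, and still so for the second after the job is handed in, with the robot touching nothing.
It also fails if it takes over 48 s, if anything falls off the work surface, if the arm or the gripper's body presses on something with over 40 N, if the wrist force passes 120 N, or if a joint passes its speed limit or range.

## Working session

There is one attempt and no reset: what is moved stays moved. The work goes in short steps, Python scripts to look and compute and a tool call to move; the robot and the scene stay as the last step left them, time stands still between calls to the robot, and variables do not carry over. Pictures are saved under pics/ and viewed, about 8 in all and at most 12, crops included, and the job is handed in when it is done.

Besides the shell and the picture viewer there is one more tool, called by a JSON object that holds its "method" and its "body". apply_moves: Moves the arm, as the interface text tells. Its arguments: {"type":"object","properties":{"targets":{"type":"array"},"jaw":{"type":"number"}},"required":["targets"]}

```bash
ls; mkdir -p pics; python3 - <<'E'
from cell import *
import cv2,numpy as np
np.set_printoptions(precision=4,suppress=True)
for n in("scene","top"):
    cv2.imwrite(f"pics/{n}0.png",cv2.cvtColor(get_image(n),cv2.COLOR_RGB2BGR)); c=calibration(n); print(n,c["fx"],c["fy"],c["cx"],c["cy"]);print(np.array(c["world_from_camera"]))
print(read_state())
E
```

```text
pics
scene 364.2498291115385 364.2498291115385 318.3902313472228 201.508560711342
[[  -0.653     0.4809   -0.585  1107.5009]
 [   0.7573    0.4228   -0.4977  503.199 ]
 [   0.008    -0.7681   -0.6403  780.4515]
 [   0.        0.        0.        1.    ]]
top 513.5947068473124 513.5947068473124 317.5174624776191 197.97343545589717
[[   0.0065   -0.9803    0.1973  282.4074]
 [  -0.9999   -0.0088   -0.011    28.6279]
 [   0.0125   -0.1972   -0.9803 1653.6546]
 [   0.        0.        0.        1.    ]]
{'clock': 0.1, 'qpos': array([-1.2548,  0.6293,  0.0385,  1.5183, -0.027 ,  0.9963, -0.02  ]), 'qd': array([-0.0006, -0.0008,  0.0004, -0.0033,  0.0012, -0.0008, -0.0004]), 'tau': array([  0.0034, -56.4536,   1.2308, -19.3975,   0.0113,   0.0054,
         0.    ]), 'eef_pos': array([241.92  , 602.6116, 193.6659]), 'tool_rot': array([-1.5726, -0.    , -0.3818]), 'force': array([ 0.3237, -0.6768, -0.2791]), 'torque': array([-0.055 ,  0.0387,  0.0451]), 'width': 85.4725039301388}
```

View pics/scene0.png

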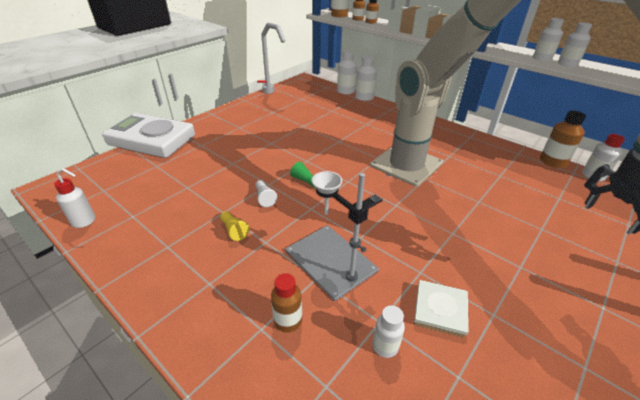

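View pics/top0.png

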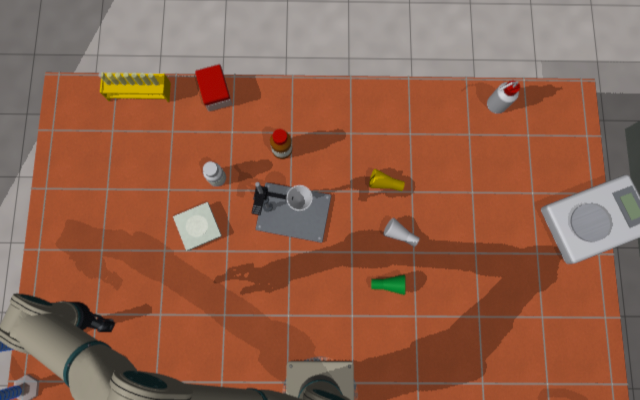

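Candidates for the flask, in top-view pixels: white (402,232), green (388,285), yellow (387,182). By the description it is the white one, with its foot to the left and its mouth to the right. Next I take close crops of it and the stand.

```bash
python3 - <<'E'
import cv2,numpy as np
t=cv2.imread("pics/top0.png");s=cv2.imread("pics/scene0.png")
a=cv2.resize(t[170:250,245:435],None,fx=4.2,fy=4.2,interpolation=cv2.INTER_CUBIC)[:, :798]
b=cv2.resize(s[165:300,240:450][:, :],None,fx=1.9,fy=1.9,interpolation=cv2.INTER_CUBIC)
o=np.zeros((a.shape[0]+b.shape[0],798,3),np.uint8);o[:a.shape[0],:a.shape[1]]=a;o[a.shape[0]:,:b.shape[1]]=b
c=cv2.resize(s[170:215,245:290],None,fx=5.6,fy=5.6,interpolation=cv2.INTER_CUBIC);o[a.shape[0]:a.shape[0]+252,500:752]=c[:252]
print(o.shape,a.shape);cv2.imwrite("pics/c1.png",o)
E
```

```text
(592, 798, 3) (336, 798, 3)
```

View pics/c1.png

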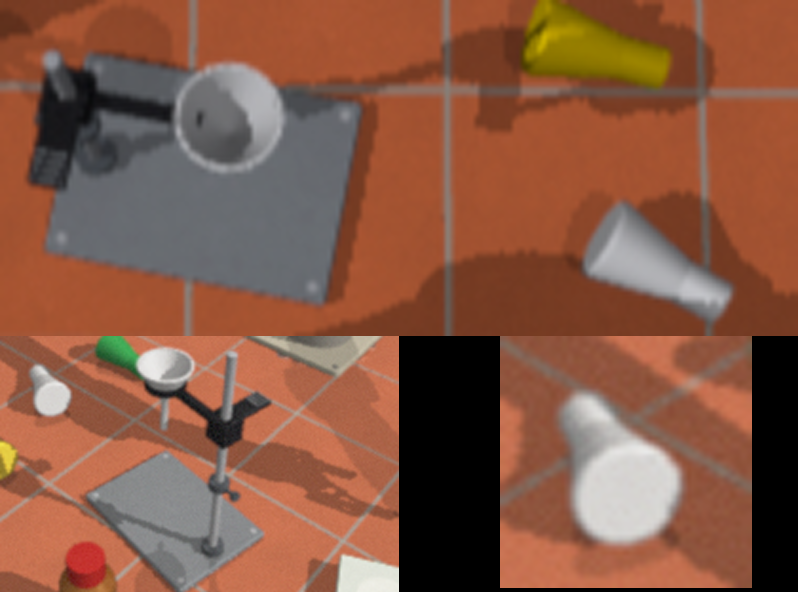

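Top crop: plate corners (92,53), (362,103), (325,303), (46,250); flask foot (606,240), mouth (722,303); rim (230,117). Scene crop: foot disc (626,490), plate corners (165,455), (88,493), (180,588), (262,535). The white flask is confirmed: grey-white, foot to the left.

```bash
cat > h.py <<'E'
from cell import *
import numpy as np,cv2
from scipy.spatial.transform import Rotation as R
np.set_printoptions(precision=3,suppress=True)
def ray(c,p):
    T=np.array(c["world_from_camera"]);d=T[:3,:3]@[(p[0]-c["cx"])/c["fx"],(p[1]-c["cy"])/c["fy"],1];return T[:3,3],d/np.linalg.norm(d)
def atz(c,p,z): o,d=ray(c,p);return o+d*(z-o[2])/d[2]
def tri(obs):
    A=np.zeros((3,3));b=np.zeros(3)
    for c,p in obs:
        o,d=ray(c,p);M=np.eye(3)-np.outer(d,d);A+=M;b+=M@o
    X=np.linalg.solve(A,b);return X,[np.linalg.norm(np.cross(ray(c,p)[1],X-ray(c,p)[0])) for c,p in obs]
def proj(c,X):
    q=np.linalg.inv(np.array(c["world_from_camera"]))@np.append(X,1);return np.array([c["fx"]*q[0]/q[2]+c["cx"],c["fy"]*q[1]/q[2]+c["cy"]])
E
python3 - <<'E'
from h import *
t,s=calibration("top"),calibration("scene")
T=lambda u,v:(245+u/4.2,170+v/4.2)
S=lambda u,v:(240+u/1.9,165+(v-336)/1.9)
S3=lambda u,v:(245+(u-500)/5.6,170+(v-336)/5.6)
tc=[T(92,53),T(362,103),T(325,303),T(46,250)];sc=[S(180,588),S(88,493),S(165,455),S(262,535)]
P=np.array([tri([(t,a),(s,b)])[0] for a,b in zip(tc,sc)]);print(P,P.mean(0))
P2=np.array([atz(t,a,12) for a in tc]);P3=np.array([atz(s,a,12) for a in sc]);print(P2,P2.mean(0));print(P3,P3.mean(0))
for Q in(P2,P3):
    print([np.linalg.norm((Q[i]-Q[i-1])[:2]) for i in range(4)], [np.arctan2(*v) for v in((-(Q[1]-Q[0])[:2][0]*-1,0),)] )
    y=(Q[0]-Q[1])+(Q[3]-Q[2]);print("yaw",np.arctan2(-y[0],y[1]))
print("foot",tri([(t,T(606,240)),(s,S3(626,490))]))
print("mouth",tri([(t,T(722,303)),(s,S3(578,405))]), atz(t,T(722,303),17))
print("foot z32",atz(t,T(606,240),32.5),atz(s,S3(626,490),32.5))
print("rim",tri([(t,T(230,117)),(s,S(166,368))]))
print("rodtop",tri([(t,T(52,60)),(s,S(232,356))]))
E
```

```text
[[662.136 178.582   8.526]
 [622.827 -31.978  11.113]
 [469.604  -5.658  -4.246]
 [508.743 209.181   0.977]] [565.827  87.532   4.093]
[[662.575 176.336  12.   ]
 [624.645 -34.408  12.   ]
 [468.469  -6.344  12.   ]
 [507.479 207.513  12.   ]] [565.792  85.774  12.   ]
[[662.989 182.022  12.   ]
 [621.796 -28.58   12.   ]
 [482.209   5.949  12.   ]
 [516.952 213.791  12.   ]] [570.986  93.296  12.   ]
[np.float64(158.19833745642725), np.float64(214.12997455879008), np.float64(158.67730623365688), np.float64(217.38578614052687)] [np.float64(-1.5707963267948966)]
yaw -0.17925790336201547
[np.float64(149.4525524069676), np.float64(214.59316487479543), np.float64(143.79360757107418), np.float64(210.72527179053068)] [np.float64(-1.5707963267948966)]
yaw -0.17951733073887563
foot (array([ 515.749, -219.009,   29.521]), [np.float64(0.7046515957670073), np.float64(0.7046515957670937)])
mouth (array([ 470.535, -309.054,   20.902]), [np.float64(1.023343355988557), np.float64(1.0233433559886411)]) [ 470.286 -309.073   17.   ]
foot z32 [ 515.792 -219.097   32.5  ] [ 517.76  -215.486   32.5  ]
rim (array([561.812,  63.817, 258.6  ]), [np.float64(2.0606873048596928), np.float64(2.0606873048596097)])
rodtop (array([581.526, 172.553, 339.363]), [np.float64(1.0072311177855329), np.float64(1.0072311177856617)])
```

Both views agree. The stand centre is about (567,88) with yaw -0.18, which puts the place at about (562.5,63.4), matching the rim at (562,64). The flask runs from foot (516,-218) to mouth (470,-309). I move towards it now.

{"method": "apply_moves", "body": {"targets": [[0.9, -0.13, -1, 0, 0, 0], [0.9, -0.13, -1, 0, 0, 0], [0.9, -0.13, -1, 0, 0, 0], [0.9, -0.13, -1, 0, 0, 0], [0.9, -0.13, -1, 0, 0, 0], [0.9, -0.13, -1, 0, 0, 0], [0.9, -0.13, -1, 0, 0, 0], [0.9, -0.13, -1, 0, 0, 0], [0.9, -0.13, -1, 0, 0, 0]]}}

```text
clock: 1.23
eef_pos: [408.9, 146.7, 241.4]
tool_rot: [-1.571, 0.0, -0.382]
force: [0.7, -0.2, -0.1]
width: 85.1
```

```bash
cat >> h.py <<'E'
def st():
    s=read_state();print("t",s["clock"],"q",s["qpos"],"p",s["eef_pos"],"rpy",s["tool_rot"],"F",s["force"],"w",round(s["width"],1));return s
E
python3 -c "from h import *;st()"
```

```text
t 1.225 q [-0.51   0.26   0.128  2.022 -0.043  0.861  0.831] p [408.94  146.734 241.421] rpy [-1.571  0.    -0.382] F [ 0.706 -0.227 -0.069] w 85.1
```

```bash
cat >> h.py <<'E'
def tool(axis_x,ydir):
    "rotation with tool y along ydir, tool x near axis_x"
    y=np.array(ydir,float);y/=np.linalg.norm(y);x=np.array(axis_x,float);x-=y*(x@y);x/=np.linalg.norm(x);return R.from_matrix(np.c_[x,y,np.cross(x,y)])
def plan(p0,R0,p1,R1,n):
    "rows along a straight line with constant turn"
    rv=(R0.inv()*R1).as_rotvec();p=np.array(p0,float);r=R0;rows=[]
    for i in range(n):
        g=p0+(p1-p0)*(i+1)/n
        d=np.round(r.inv().apply(g-p)/40,2);w=np.round(np.degrees(rv/n)/8,3)
        p=p+r.apply(d*40);r=r*R.from_rotvec(np.radians(w*8));rows.append(list(map(float,d))+list(map(float,np.round(w,3))))
    print(str(rows).replace(" ",""));print("end",p,r.as_euler("xyz"),"max",np.abs(rows).max());return p,r
DH=[d for d in ()]
def fk(q,L):
    d,L1,L2,L3,e1,e2=L;Z=lambda a:R.from_euler("z",-a);Y=lambda a:R.from_euler("y",a)
    A=Z(q[0])*Y(q[1])*Z(q[2]);p=np.array([0,0,d])+A.apply([e1,0,L1])
    B=A*Y(q[3]);p=p+B.apply([e2,0,L2]);C=B*Z(q[4])*Y(q[5])*Z(q[6]);return p+C.apply([0,0,L3]),C
E
python3 - <<'E'
from h import *
s=st();p=s["eef_pos"];r=R.from_euler("xyz",s["tool_rot"])
print((fk(s["qpos"],[0]*6)[1].inv()*r).as_matrix())
plan(p,r,np.array([477.,-295,170]),tool([-.448,-.894,0],[0,0,-1]),12)
E
```

```text
t 1.225 q [-0.51   0.26   0.128  2.022 -0.043  0.861  0.831] p [408.94  146.734 241.421] rpy [-1.571  0.    -0.382] F [ 0.706 -0.227 -0.069] w 85.1
[[-0. -0. -1.]
 [-1. -0.  0.]
 [-0.  1. -0.]]
[[0.47,0.15,-0.8,-0.0,0.987,-0.0],[0.58,0.15,-0.73,-0.0,0.987,-0.0],[0.68,0.15,-0.64,-0.0,0.987,-0.0],[0.76,0.14,-0.54,-0.0,0.987,-0.0],[0.82,0.15,-0.44,-0.0,0.987,-0.0],[0.87,0.15,-0.32,-0.0,0.987,-0.0],[0.92,0.15,-0.19,-0.0,0.987,-0.0],[0.92,0.15,-0.07,-0.0,0.987,-0.0],[0.93,0.15,0.07,-0.0,0.987,-0.0],[0.91,0.15,0.19,-0.0,0.987,-0.0],[0.88,0.15,0.31,-0.0,0.987,-0.0],[0.83,0.14,0.43,-0.0,0.987,-0.0]]
end [ 477.064 -295.072  170.177] [-1.571  0.    -2.035] max 0.987
```

{"method": "apply_moves", "body": {"targets": [[0.47, 0.15, -0.8, 0, 0.987, 0], [0.58, 0.15, -0.73, 0, 0.987, 0], [0.68, 0.15, -0.64, 0, 0.987, 0], [0.76, 0.14, -0.54, 0, 0.987, 0], [0.82, 0.15, -0.44, 0, 0.987, 0], [0.87, 0.15, -0.32, 0, 0.987, 0], [0.92, 0.15, -0.19, 0, 0.987, 0], [0.92, 0.15, -0.07, 0, 0.987, 0], [0.93, 0.15, 0.07, 0, 0.987, 0], [0.91, 0.15, 0.19, 0, 0.987, 0], [0.88, 0.15, 0.31, 0, 0.987, 0], [0.83, 0.14, 0.43, 0, 0.987, 0]]}}

```text
clock: 2.72
eef_pos: [476.7, -294.3, 169.5]
tool_rot: [-1.572, 0.0, -2.04]
force: [1.3, -0.2, 0.1]
width: 85.4
```

```bash
python3 - <<'E'
from h import *
from scipy.optimize import least_squares
s=st();c=calibration("wrist");im=get_image("wrist")
np.save("wc.npy",[c],allow_pickle=True)
cv2.imwrite("pics/w1.png",cv2.cvtColor(im,cv2.COLOR_RGB2BGR))
D=[([-0.5100,0.260,0.128,2.022,-0.043,0.861,0.831],[408.94,146.734,241.421]),([-1.2548,.6293,.0385,1.5183,-.027,.9963,-.02],[241.92,602.6116,193.6659]),(s["qpos"],s["eef_pos"])]
f=lambda L:np.concatenate([fk(q,[300,L[0],L[1],L[2],L[3],L[4]])[0]-p for q,p in D])
o=least_squares(f,[430,400,250,0,0]);print(o.x,np.abs(o.fun).max())
print(c["world_from_camera"])
for X in([516,-218,32.5],[469.5,-311,17],[477.5,-295,19.5]): print(proj(c,X))
E
```

```text
t 2.725 q [ 0.136  0.592  0.575  1.81  -0.411  0.862  0.437] p [ 476.711 -294.264  169.52 ] rpy [-1.572  0.    -2.04 ] F [ 1.289 -0.175  0.119] w 85.4
[534.189 421.714 259.41   14.486  48.268] 24.790259025508846
[[   0.892   -0.431   -0.136  511.859]
 [  -0.452   -0.851   -0.268 -225.768]
 [   0.       0.301   -0.954  349.366]
 [   0.       0.       0.       1.   ]]
[318.607  92.386]
[319.069 192.047]
[318.998 176.803]
```

View pics/w1.png

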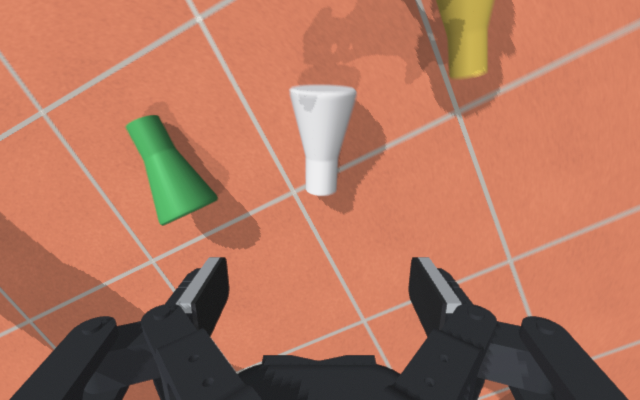

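The wrist view shows the flask foot at (323,92) and mouth at (321,193). I predicted (319,92) and (319,192), so the estimate is within about 3 mm.

```bash
python3 - <<'E'
from h import *
s=read_state();r=R.from_euler("xyz",s["tool_rot"])
h=np.array([-.448,-.894,0]);y=np.r_[-h[:2]*np.sin(.436),-np.cos(.436)]
r1=tool(h,y);g=np.array([479,-296,19.5])+11*y;print(g)
p,q=plan(s["eef_pos"],r,g-70*y,r1,4);plan(p,q,g,r1,4)
E
```

```text
[ 481.081 -291.847    9.529]
[[0.12,0.6,0.0,-0.01,-0.022,0.79],[0.18,0.59,0.0,-0.01,-0.022,0.79],[0.25,0.56,0.0,-0.01,-0.022,0.79],[0.31,0.53,0.0,-0.01,-0.022,0.79]]
end [ 467.653 -318.234   73.16 ] [-1.571  0.436 -2.035] max 0.79
[[0.0,0.44,0.0,-0.0,-0.0,0.0],[0.0,0.44,0.0,-0.0,-0.0,0.0],[0.0,0.44,0.0,-0.0,-0.0,0.0],[0.0,0.43,0.0,-0.0,-0.0,0.0]]
end [ 480.893 -291.823    9.701] [-1.571  0.436 -2.035] max 0.44
```

{"method": "apply_moves", "body": {"targets": [[0.12, 0.6, 0, -0.01, -0.022, 0.79], [0.18, 0.59, 0, -0.01, -0.022, 0.79], [0.25, 0.56, 0, -0.01, -0.022, 0.79], [0.31, 0.53, 0, -0.01, -0.022, 0.79], [0, 0.44, 0, 0, 0, 0], [0, 0.44, 0, 0, 0, 0], [0, 0.44, 0, 0, 0, 0], [0, 0.43, 0, 0, 0, 0], [0, 0, 0, 0, 0, 0]]}}

```text
clock: 3.9
eef_pos: [481.2, -281.1, 9.5]
tool_rot: [-1.576, 0.443, -2.022]
force: [-0.3, -0.1, -0.2]
width: 85.5
```

```bash
python3 - <<'E'
from h import *
s=st();im=get_image("scene");cv2.imwrite("pics/s2.png",cv2.cvtColor(cv2.resize(im[130:260,180:380],None,fx=4,fy=4,interpolation=cv2.INTER_CUBIC),cv2.COLOR_RGB2BGR))
E
```

```text
t 3.9 q [ 0.648  0.871  0.185  1.821 -0.819  0.809  1.01 ] p [ 481.236 -281.085    9.532] rpy [-1.576  0.443 -2.022] F [-0.268 -0.061 -0.205] w 85.5
```

View pics/s2.png

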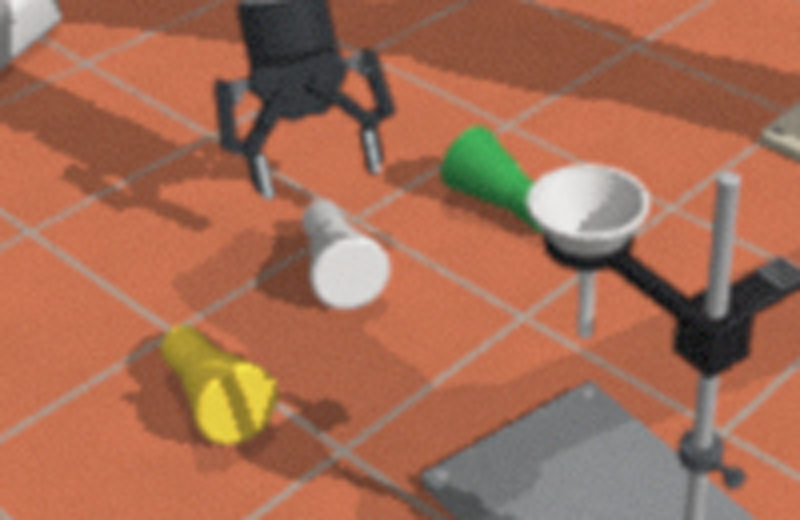

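```bash
python3 - <<'E'
from h import *
s=st();c=calibration("scene");r=R.from_euler("xyz",s["tool_rot"]);p=s["eef_pos"]
f=lambda X:(proj(c,X)-[180,130])*4
for k in(0,13,40):
  for z in(-42,0,42): print(k,z,f(p+r.apply([0,-k,z])))
print("mouth",f([471,-312,17]),"foot",f([516,-218,32.5]))
E
```

```text
t 3.95 q [ 0.649  0.87   0.186  1.82  -0.818  0.809  1.01 ] p [ 481.275 -282.42    10.161] rpy [-1.575  0.442 -2.023] F [ 0.133 -0.098  0.533] w 85.3
0 -42 [376.45  225.769]
0 0 [329.725 237.461]
0 42 [282.022 249.397]
13 -42 [373.45  211.378]
13 0 [326.557 222.954]
13 42 [278.681 234.774]
40 -42 [367.164 181.221]
40 0 [319.919 192.553]
40 42 [271.679 204.124]
mouth [314.633 211.982] foot [349.464 267.681]
```

```bash
python3 - <<'E'
from h import *
c=np.load("wc.npy",allow_pickle=True)[0];r=R.from_euler("xyz",[-1.572,0,-2.04]);p=np.array([476.711,-294.264,169.52])
for k in(0,13,30,40):
  print(k,[proj(c,p+r.apply([x,-k,z])).round() for z in(-42,42) for x in(-11,11)])
s=st()
im=cv2.cvtColor(get_image("scene"),cv2.COLOR_RGB2BGR);cc=calibration("scene");r=R.from_euler("xyz",s["tool_rot"]);p=s["eef_pos"]
for k,col in((0,(255,0,0)),(13,(0,255,0))):
  for z in(-42,42):
    q=[tuple(int(v*16) for v in proj(cc,p+r.apply([x,-k,z]))) for x in(-11,11)];cv2.line(im,*q,col,1,shift=4)
a=cv2.resize(im[140:240,200:330],None,fx=6,fy=6,interpolation=cv2.INTER_NEAREST)
cv2.imwrite("pics/s3.png",a)
E
```

```text
0 [array([249., 215.]), array([252., 247.]), array([386., 215.]), array([384., 247.])]
13 [array([245., 223.]), array([247., 257.]), array([391., 223.]), array([388., 257.])]
30 [array([237., 235.]), array([240., 272.]), array([398., 235.]), array([395., 272.])]
40 [array([232., 243.]), array([236., 282.]), array([403., 243.]), array([400., 282.])]
t 3.95 q [ 0.649  0.87   0.186  1.82  -0.818  0.809  1.01 ] p [ 481.275 -282.42    10.161] rpy [-1.575  0.442 -2.023] F [ 0.133 -0.098  0.533] w 85.3
```

View pics/s3.png

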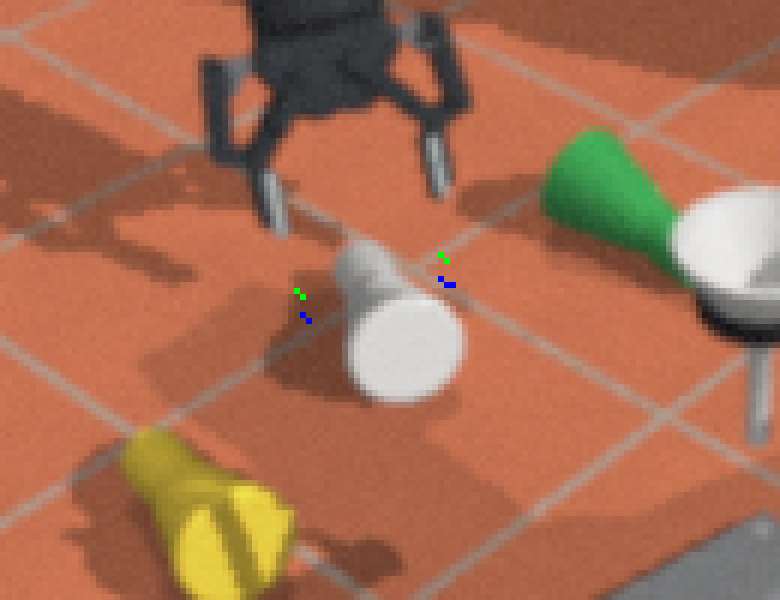

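Both views put the open fingertips about 35 mm shorter than expected, so I test this by closing: if the jaws shut past 34 mm, the fingertips are above the neck. First I correct the 10 mm y error.

```bash
python3 - <<'E'
from h import *
s=read_state();r=R.from_euler("xyz",s["tool_rot"])
h=np.array([-.448,-.894,0]);y=np.r_[-h[:2]*np.sin(.436),-np.cos(.436)]
plan(s["eef_pos"],r,np.array([481,-291.8,9.7]),tool(h,y),2)
E
```

```text
[[0.09,-0.03,0.04,0.028,0.04,-0.017],[0.09,-0.03,0.05,0.028,0.04,-0.017]]
end [ 481.244 -291.735    9.683] [-1.571  0.436 -2.035] max 0.09
```

{"method": "apply_moves", "body": {"targets": [[0.09, -0.03, 0.04, 0.028, 0.04, -0.017], [0.09, -0.03, 0.05, 0.028, 0.04, -0.017], [0, 0, 0, 0, 0, 0]]}}

```text
clock: 4.38
eef_pos: [480.8, -292.8, 9.8]
tool_rot: [-1.57, 0.436, -2.037]
force: [-0.2, -1.0, 0.2]
width: 85.4
```

{"method": "apply_moves", "body": {"targets": [[0, 0, 0, 0, 0, 0], [0, 0, 0, 0, 0, 0], [0, 0, 0, 0, 0, 0], [0, 0, 0, 0, 0, 0], [0, 0, 0, 0, 0, 0]], "jaw": -1}}

```text
clock: 5.0
eef_pos: [480.9, -291.8, 9.5]
tool_rot: [-1.571, 0.436, -2.036]
force: [-0.2, -0.8, -0.9]
width: 0.1
```

```bash
python3 - <<'E'
from h import *
s=st()
im=cv2.cvtColor(get_image("scene"),cv2.COLOR_RGB2BGR);w=cv2.cvtColor(get_image("wrist"),cv2.COLOR_RGB2BGR)
a=cv2.resize(im[140:240,200:330],None,fx=4,fy=4,interpolation=cv2.INTER_CUBIC)
o=np.zeros((400,800,3),np.uint8);o[:,:520]=a;o[:176,520:]=cv2.resize(w,(280,176),interpolation=cv2.INTER_AREA)
cv2.imwrite("pics/s4.png",o)
E
```

```text
t 5.0 q [ 0.657  0.873  0.191  1.812 -0.82   0.809  1.006] p [ 480.938 -291.776    9.483] rpy [-1.571  0.436 -2.036] F [-0.187 -0.824 -0.916] w 0.1
```

View pics/s4.png

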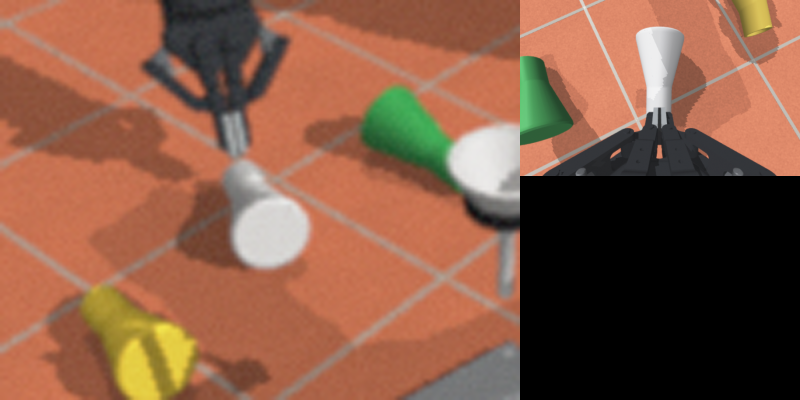

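```bash
python3 - <<'E'
from h import *
s=read_state();r=R.from_euler("xyz",s["tool_rot"]);p=s["eef_pos"]
cs,cw=calibration("scene"),calibration("wrist")
for k in(0,10,20,30,36,42,50): print(k,proj(cs,p+r.apply([0,-k,0])),proj(cw,p+r.apply([0,-k,0])),proj(cw,p+r.apply([-11,-k,0])))
print(tri([(cs,(258.75,178.75)),(cw,(318,245))]),p, "flask w", proj(cw,[516,-218,32.5]),proj(cw,[470,-311,17]))
E
```

```text
0 [260.668 188.376] [317.765 231.559] [317.762 215.012]
10 [260.086 185.594] [317.742 238.233] [317.739 220.941]
20 [259.502 182.799] [317.717 245.632] [317.713 227.525]
30 [258.915 179.992] [317.688 253.88 ] [317.684 234.881]
36 [258.562 178.302] [317.67 259.3 ] [317.665 239.723]
42 [258.207 176.607] [317.65 265.12] [317.644 244.931]
50 [257.733 174.34 ] [317.621 273.585] [317.614 252.52 ]
(array([ 477.927, -299.167,   45.359]), [np.float64(0.41712446640889106), np.float64(0.4171244664090062)]) [ 480.975 -291.766    9.497] flask w [314.722  90.272] [315.725 268.72 ]
```

The jaws shut to 0 mm above the neck with no force. The real fingertips therefore end about 35 mm short of the reported TCP, as both cameras show. I open, advance 38 mm along the tool, then grip.

{"method": "apply_moves", "body": {"targets": [[0, 0, 0, 0, 0, 0], [0, 0, 0, 0, 0, 0], [0, 0, 0, 0, 0, 0], [0, 0, 0, 0, 0, 0], [0, 0.24, 0, 0, 0, 0], [0, 0.24, 0, 0, 0, 0], [0, 0.24, 0, 0, 0, 0], [0, 0.23, 0, 0, 0, 0], [0, 0, 0, 0, 0, 0]], "jaw": 1}}

```text
clock: 6.22
eef_pos: [487.9, -276.4, -25.7]
tool_rot: [-1.573, 0.437, -2.036]
force: [-0.6, -0.7, -0.3]
width: 85.6
```

{"method": "apply_moves", "body": {"targets": [[0, 0, 0, 0, 0, 0], [0, 0, 0, 0, 0, 0], [0, 0, 0, 0, 0, 0], [0, 0, 0, 0, 0, 0]], "jaw": -1}}

```text
clock: 6.72
eef_pos: [488.3, -277.9, -24.5]
tool_rot: [-1.57, 0.436, -2.036]
force: [0.2, -1.5, 2.9]
width: 32.7
```

```bash
python3 - <<'E'
from h import *
s=st()
im=cv2.cvtColor(get_image("scene"),cv2.COLOR_RGB2BGR);w=cv2.cvtColor(get_image("wrist"),cv2.COLOR_RGB2BGR)
a=cv2.resize(im[140:240,200:330],None,fx=3,fy=3,interpolation=cv2.INTER_CUBIC)
o=np.zeros((300,800,3),np.uint8);o[:,:390]=a;o[:250,400:]=cv2.resize(w,(400,250),interpolation=cv2.INTER_AREA)
cv2.imwrite("pics/s5.png",o)
E
```

```text
t 6.725 q [ 0.653  0.923  0.154  1.828 -0.867  0.74   1.043] p [ 488.345 -277.899  -24.49 ] rpy [-1.57   0.436 -2.036] F [ 0.246 -1.497  2.902] w 32.7
```

View pics/s5.png

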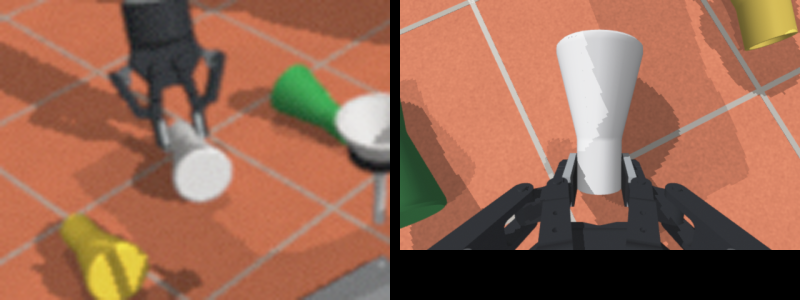

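Width is 32.7 mm with the fingers on both sides of the neck, so the flask is gripped. Next I fit a kinematic model to find a reachable upright pose.

```bash
cat >> h.py <<'E'
TM=np.array([[0,0,-1],[-1,0,0],[0,1,0]]).T  # placeholder
RT=R.from_matrix([[0,0,-1],[-1,0,0],[0,1,0]])
def fk2(q,L):
    L1,e1,e2,L2,e3,L3,d=L;Z=lambda a:R.from_euler("z",-a);Y=lambda a:R.from_euler("y",a)
    A=Z(q[0])*Y(q[1])*Z(q[2]);p=np.array([0,0,d])+A.apply([e1,0,L1])
    B=A*Y(q[3]);p=p+B.apply([e2,0,L2]);C=B*Z(q[4])*Y(q[5]);p=p+C.apply([e3,0,L3]);return p,C*Z(q[6])*RT
E
python3 - <<'E'
from h import *
from scipy.optimize import least_squares
s=st()
D=[([-0.5100,0.260,0.128,2.022,-0.043,0.861,0.831],[408.94,146.734,241.421]),([-1.2548,.6293,.0385,1.5183,-.027,.9963,-.02],[241.92,602.6116,193.6659]),
([.136,.592,.575,1.81,-.411,.862,.437],[476.711,-294.264,169.52]),([.649,.87,.186,1.82,-.818,.809,1.01],[481.3,-282.4,10.16]),([ 0.657,0.873,0.191,1.812,-0.82,0.809,1.006],[480.938,-291.776,9.483]),(s["qpos"],s["eef_pos"])]
f=lambda L:np.concatenate([fk2(q,L)[0]-p for q,p in D])
o=least_squares(f,[330,50,-50,400,80,250,300]);print(o.x,np.abs(o.fun).max());print(o.fun.reshape(-1,3));np.save("L.npy",o.x)
r=R.from_euler("xyz",s["tool_rot"]);a=np.array([-.448*.989,-.894*.989,-.1495])
print("rot err",[(fk2(s["qpos"],o.x)[1].inv()*r).magnitude()])
print("flask O in tool",r.inv().apply(np.array([518,-219,32.5])-s["eef_pos"]),"axis",r.inv().apply(a))
E
```

```text
t 6.825 q [ 0.653  0.923  0.154  1.828 -0.867  0.74   1.043] p [ 488.336 -277.917  -24.523] rpy [-1.57   0.436 -2.036] F [-0.548 -0.581  4.757] w 32.4
[549.974 -17.755  16.573 327.596 -79.071 412.046 341.497] 26.497373386610548
[[ -3.914  26.497  -1.655]
 [-24.23   13.2    -1.694]
 [  6.718   9.865  -0.41 ]
 [ -2.282   2.34    0.106]
 [ -2.205   2.27    0.055]
 [ -4.665  -1.013   3.599]]
rot err [7.796303550071736e-16]
flask O in tool [-83.878 -23.816   0.093] axis [ 0.96  -0.282  0.001]
```

```bash
sed -i '/^TM=/,$d' h.py; cat >> h.py <<'E'
RT=R.from_matrix([[0,0,-1],[-1,0,0],[0,1,0]])
def fk2(q,L):
    L1,e1,e2,L2,e3,L3,d,y1,y2,y3,e0=L;Z=lambda a:R.from_euler("z",-a);Y=lambda a:R.from_euler("y",a)
    B0=Z(q[0]);A=B0*Y(q[1])*Z(q[2]);p=B0.apply([e0,0,d])+A.apply([e1,y1,L1])
    B=A*Y(q[3]);p=p+B.apply([e2,y2,L2]);C=B*Z(q[4])*Y(q[5]);p=p+C.apply([e3,y3,L3]);return p,C*Z(q[6])*RT
D=[([-0.5100,0.260,0.128,2.022,-0.043,0.861,0.831],[408.94,146.734,241.421]),([-1.2548,.6293,.0385,1.5183,-.027,.9963,-.02],[241.92,602.6116,193.6659]),
([.136,.592,.575,1.81,-.411,.862,.437],[476.711,-294.264,169.52]),([ 0.657,0.873,0.191,1.812,-0.82,0.809,1.006],[480.938,-291.776,9.483]),([ 0.653,0.923,0.154,1.828,-0.867,0.74,1.043],[488.336,-277.917,-24.523])]
def fit(D,x0):
    from scipy.optimize import least_squares
    x0=np.array(x0,float);f=lambda L:np.concatenate([np.concatenate([fk2(q,L)[0]-p for q,p in D]),(L-x0)*.01])
    o=least_squares(f,x0);print(o.x,"\n",o.fun[:3*len(D)].reshape(-1,3));return o.x
E
python3 - <<'E'
from h import *
L=fit(D,[400,0,0,400,0,300,300,0,0,0,0]);np.save("L.npy",L)
L=fit(D,[330,50,-50,350,80,250,300,0,0,0,0])
E
```

```text
[558.348  -3.94   -4.188 369.641 -14.01  399.865 336.615 -12.573 -12.58
  -2.243  -0.871] 
 [[ 1.16   0.606 -0.648]
 [-0.317  1.07  -0.573]
 [-3.149  1.297  2.097]
 [ 0.476 -0.03  -0.359]
 [ 0.594 -0.332 -0.521]]
[557.944  -2.903  -3.979 372.305 -11.086 397.144 336.435 -12.852 -12.845
  -1.705  -0.712] 
 [[ 1.185  0.629 -0.641]
 [-0.312  1.035 -0.58 ]
 [-3.156  1.318  2.102]
 [ 0.456 -0.137 -0.317]
 [ 0.615 -0.238 -0.567]]
```

```bash
cat >> h.py <<'E'
LO=np.array([-3.06,-.37,-1.25,.18,-1.1,.23,-2.94])+.04;HI=np.array([3.06,2.12,1.32,2.47,4.24,1.98,2.94])-.04
OT=np.array([-83.9,-23.8,0]);AX=np.array([.96,-.282,0])
def upright(phi,P):
    y=np.array([np.cos(phi)*.96,np.sin(phi)*.96,-.282]);x=np.array([np.cos(phi)*.282,np.sin(phi)*.282,.96]);r=R.from_matrix(np.c_[x,y,np.cross(x,y)]);return P-r.apply(OT),r
def ik(p,r,q0,L,w=.02):
    from scipy.optimize import least_squares
    def f(q):
        a,b=fk2(q,L);return np.r_[(a-p)/100,(b.inv()*r).as_rotvec()*2,w*(q-q0)]
    o=least_squares(f,np.clip(q0,LO+1e-3,HI-1e-3),bounds=(LO,HI));return o.x,np.linalg.norm(o.fun[:3])*100,np.linalg.norm(o.fun[3:6])/2
def links(q,L):
    L1,e1,e2,L2,e3,L3,d,y1,y2,y3,e0=L;Z=lambda a:R.from_euler("z",-a);Y=lambda a:R.from_euler("y",a)
    A=Z(q[0])*Y(q[1])*Z(q[2]);e=np.array([0,0,d])+A.apply([e1,y1,L1]);return e,e+(A*Y(q[3])).apply([e2,y2,L2])
E
python3 - <<'E'
from h import *
L=np.load("L.npy");rng=np.random.default_rng(0);q0=read_state()["qpos"]
for deg in range(-120,100,15):
    p,r=upright(np.radians(deg),np.array([562.5,63.4,14]))
    best=None
    for k in range(10):
        q=q0 if k==0 else rng.uniform(LO,HI);x,ep,er=ik(p,r,q,L,.002)
        if ep<5 and er<.05 and (best is None or np.abs(x-q0).max()<np.abs(best-q0).max()):best=x
    if best is None: print(deg,p,"no")
    else: e,w=links(best,L);print(deg,p.round(),best,"elb",e.round(),"wr",w.round())
E
```

```text
-120 [539.  23.  88.] [-0.829  1.585  1.09   1.023 -0.17   1.784 -0.515] elb [379. 410. 342.] wr [719. 361. 205.]
-105 [550.  19.  88.] [-1.008  1.603  1.173  1.26  -0.179  1.484 -0.38 ] elb [299. 472. 332.] wr [637. 393. 203.]
-90 [562.  17.  88.] [-1.072  1.422  0.857  1.502  0.202  1.174 -0.638] elb [268. 481. 432.] wr [550. 399. 207.]
-75 [575.  19.  88.] [-1.215  1.432  0.913  1.743  0.281  0.83  -0.653] elb [196. 515. 426.] wr [464. 385. 207.]
-60 [586.  23.  88.] [-1.435  1.736  1.28   1.975 -0.522  0.451  0.14 ] elb [ 75. 548. 258.] wr [382. 351. 196.]
-45 [595.  31.  88.] [-0.35   1.239 -0.678  2.189  1.679  1.94  -1.672] elb [502. 170. 514.] wr [327. 299. 214.]
-30 [603.  40.  88.] [-0.389  1.254 -0.557  2.406  1.9    1.94  -1.787] elb [497. 190. 507.] wr [275. 231. 214.]
-15 [607.398  51.37   87.791] no
0 [608.982  63.4    87.791] no
15 [607.398  75.43   87.791] no
30 [602.754  86.641  87.791] no
45 [595.  96.  88.] [ 1.189  1.642 -1.206  2.333  3.213  0.399  0.137] elb [ 200. -519.  287.] wr [ 333. -186.  197.]
60 [585.741 103.654  87.791] no
75 [575. 108.  88.] [ 0.816  1.198 -0.583  1.926 -1.06   0.82  -1.902] elb [ 348. -388.  536.] wr [ 474. -258.  214.]
90 [562. 110.  88.] [ 0.454  1.154 -0.078  1.687 -1.06   1.358 -1.882] elb [ 452. -235.  566.] wr [ 561. -270.  214.]
```

```bash
cat > sim.py <<'E'
from h import *
L=np.load("L.npy")
def chain(p0,r0,q,wps,n=12):
    for P,Rr in wps:
        rv=(r0.inv()*Rr).as_rotvec();m=0;E=0
        for i in range(1,n+1):
            x,ep,er=ik(p0+(P-p0)*i/n,r0*R.from_rotvec(rv*i/n),q,L,.01);m=max(m,np.abs(x-q).max());E=max(E,ep+er*50);q=x
        p0,r0=P,Rr;print("deg",round(np.degrees(np.linalg.norm(rv))),"q",q,"maxstep",round(m,2),"err",round(E,1),"margin",round(min((q-LO).min(),(HI-q).min()),2),"wr",links(q,L)[1].round())
    return q
if __name__=="__main__":
    s=read_state();r=R.from_euler("xyz",s["tool_rot"])
    q0=s["qpos"]
    for deg in(60,75,90,105,120):
        print("phi",deg);f=np.radians(deg);c,sn=np.cos(f),np.sin(f)
        down=tool([-.448,-.894,0],[0,0,-1])
        def dn(a):return tool([np.cos(a),np.sin(a),0],[0,0,-1])
        a0=np.arctan2(-.894,-.448);a1=f-2*np.pi
        P=np.array([520,-150.,200]);up,ur=upright(f,np.array([562.5,-80,70]));fp,_=upright(f,np.array([562.5,63.4,14]))
        hi,_=upright(f,np.array([562.5,63.4,30]))
        chain(s["eef_pos"],r,q0,[(s["eef_pos"]+[0,0,170],r),(np.array([500,-250.,150]),down),(np.array([500,-220.,150]),dn((a0+a1)/2)),(np.array([500,-150.,150]),dn(a1)),(up,ur),(hi,ur),(fp,ur)])
E
python3 sim.py
```

```text
phi 60
deg 0 q [ 0.58   0.669  0.278  1.76  -0.697  1.022  0.809] maxstep 0.03 err 0.0 margin 0.36 wr [ 411. -416.  513.]
deg 25 q [ 0.071  0.616  0.536  1.829 -0.419  0.811  0.356] maxstep 0.05 err 0.0 margin 0.54 wr [ 493. -238.  550.]
deg 92 q [-0.215  0.76   0.987  1.855 -0.773  0.967 -0.942] maxstep 0.11 err 0.0 margin 0.29 wr [ 497. -206.  550.]
deg 92 q [-0.449  0.901  1.28   1.913 -0.975  1.137 -2.437] maxstep 0.14 err 0.0 margin 0.0 wr [ 498. -136.  550.]
deg 74 q [ 1.094  1.102 -0.633  1.96  -1.06   0.825 -1.983] maxstep 0.25 err 0.0 margin 0.0 wr [ 393. -368.  270.]
deg 0 q [ 1.11   1.401 -1.057  2.113 -1.06   0.27  -1.932] maxstep 0.07 err 5.5 margin 0.0 wr [ 411. -238.  225.]
deg 0 q [ 1.107  1.431 -1.04   2.102 -1.06   0.27  -1.902] maxstep 0.0 err 5.5 margin 0.0 wr [ 411. -238.  209.]
phi 75
deg 0 q [ 0.58   0.669  0.278  1.76  -0.697  1.022  0.809] maxstep 0.03 err 0.0 margin 0.36 wr [ 411. -416.  513.]
deg 25 q [ 0.071  0.616  0.536  1.829 -0.419  0.811  0.356] maxstep 0.05 err 0.0 margin 0.54 wr [ 493. -238.  550.]
deg 84 q [-0.201  0.743  0.953  1.856 -0.747  0.948
[... 2260 characters left out ...]
6.  513.]
deg 25 q [ 0.071  0.616  0.536  1.829 -0.419  0.811  0.356] maxstep 0.05 err 0.0 margin 0.54 wr [ 493. -238.  550.]
deg 62 q [-0.154  0.697  0.847  1.858 -0.664  0.895 -0.525] maxstep 0.07 err 0.0 margin 0.4 wr [ 495. -207.  550.]
deg 62 q [-0.417  0.818  1.152  1.916 -0.887  1.035 -1.481] maxstep 0.08 err 0.0 margin 0.13 wr [ 497. -136.  550.]
deg 74 q [ 0.52   1.269 -0.203  1.015 -0.526  1.94  -2.169] maxstep 0.29 err 0.0 margin 0.0 wr [ 725. -372.  269.]
deg 0 q [ 0.38   1.253 -0.238  1.228 -0.61   1.68  -2.156] maxstep 0.02 err 0.0 margin 0.26 wr [ 725. -229.  229.]
deg 0 q [ 0.378  1.277 -0.236  1.218 -0.605  1.67  -2.146] maxstep 0.0 err 0.0 margin 0.27 wr [ 725. -229.  213.]
```

```bash
python3 - <<'E'
from h import *
s=read_state();r=R.from_euler("xyz",s["tool_rot"]);p=s["eef_pos"]
p,r=plan(p,r,p+[0,0,170],r,6)
p,r=plan(p,r,np.array([500,-250,155.]),tool([-.448,-.894,0],[0,0,-1]),5)
E
```

```text
[[-0.3,-0.64,0.0,0.0,0.0,0.0],[-0.3,-0.64,0.0,0.0,0.0,0.0],[-0.3,-0.65,0.0,0.0,0.0,0.0],[-0.3,-0.64,0.0,0.0,0.0,0.0],[-0.3,-0.64,0.0,0.0,0.0,0.0],[-0.3,-0.64,0.0,0.0,0.0,0.0]]
end [ 488.365 -277.71   145.477] [-1.57   0.436 -2.036] max 0.65
[[-0.16,0.02,-0.01,-0.001,-0.001,-0.625],[-0.15,0.01,-0.01,-0.001,-0.001,-0.625],[-0.16,-0.01,-0.01,-0.001,-0.001,-0.625],[-0.16,-0.02,-0.01,-0.001,-0.001,-0.625],[-0.15,-0.04,-0.01,-0.001,-0.001,-0.625]]
end [ 500.026 -250.003  155.186] [-1.571 -0.    -2.035] max 0.625
```

{"method": "apply_moves", "body": {"targets": [[-0.3, -0.64, 0, 0, 0, 0], [-0.3, -0.64, 0, 0, 0, 0], [-0.3, -0.65, 0, 0, 0, 0], [-0.3, -0.64, 0, 0, 0, 0], [-0.3, -0.64, 0, 0, 0, 0], [-0.3, -0.64, 0, 0, 0, 0], [-0.16, 0.02, -0.01, 0, 0, -0.625], [-0.15, 0.01, -0.01, 0, 0, -0.625], [-0.16, -0.01, -0.01, 0, 0, -0.625], [-0.16, -0.02, -0.01, 0, 0, -0.625], [-0.15, -0.04, -0.01, 0, 0, -0.625]]}}

```text
clock: 8.2
eef_pos: [499.8, -249.0, 154.8]
tool_rot: [-1.571, -0.002, -2.036]
force: [0.5, 0.6, -1.4]
width: 32.5
```

```bash
python3 - <<'E'
from h import *
s=st();r=R.from_euler("xyz",s["tool_rot"]);p=s["eef_pos"]
a0=-2.035;a1=np.radians(100)-2*np.pi
dn=lambda a:tool([np.cos(a),np.sin(a),0],[0,0,-1])
p,r=plan(p,r,np.array([500,-200,170.]),dn((a0+a1)/2),10)
p,r=plan(p,r,np.array([510,-150,170.]),dn(a1),10)
E
```

```text
t 8.2 q [ 0.068  0.601  0.534  1.829 -0.401  0.821  0.339] p [ 499.805 -249.028  154.803] rpy [-1.571 -0.002 -2.036] F [ 0.503  0.632 -1.432] w 32.5
[[-0.11,-0.04,-0.05,-0.001,0.896,0.002],[-0.1,-0.04,-0.07,-0.001,0.896,0.002],[-0.09,-0.03,-0.08,-0.001,0.896,0.002],[-0.09,-0.04,-0.09,-0.001,0.896,0.002],[-0.07,-0.04,-0.1,-0.001,0.896,0.002],[-0.05,-0.04,-0.11,-0.001,0.896,0.002],[-0.04,-0.04,-0.12,-0.001,0.896,0.002],[-0.03,-0.03,-0.12,-0.001,0.896,0.002],[-0.02,-0.04,-0.12,-0.001,0.896,0.002],[0.0,-0.04,-0.12,-0.001,0.896,0.002]]
end [ 500.188 -200.04   169.98 ] [-1.571  0.     2.996] max 0.896
[[-0.01,0.0,-0.13,0.0,0.896,0.0],[0.01,0.0,-0.12,0.0,0.896,0.0],[0.03,0.0,-0.13,0.0,0.896,0.0],[0.04,0.0,-0.12,0.0,0.896,0.0],[0.06,0.0,-0.11,0.0,0.896,0.0],[0.07,0.0,-0.11,0.0,0.896,0.0],[0.08,0.0,-0.1,0.0,0.896,0.0],[0.09,0.0,-0.09,0.0,0.896,0.0],[0.11,0.0,-0.07,0.0,0.896,0.0],[0.11,0.0,-0.06,0.0,0.896,0.0]]
end [ 509.956 -149.91   170.015] [-1.571 -0.001  1.745] max 0.896
```

The joints follow my IK model almost exactly. Next I yaw the horizontal flask.

{"method": "apply_moves", "body": {"targets": [[-0.11, -0.04, -0.05, 0, 0.896, 0], [-0.1, -0.04, -0.07, 0, 0.896, 0], [-0.09, -0.03, -0.08, 0, 0.896, 0], [-0.09, -0.04, -0.09, 0, 0.896, 0], [-0.07, -0.04, -0.1, 0, 0.896, 0], [-0.05, -0.04, -0.11, 0, 0.896, 0], [-0.04, -0.04, -0.12, 0, 0.896, 0], [-0.03, -0.03, -0.12, 0, 0.896, 0], [-0.02, -0.04, -0.12, 0, 0.896, 0], [0, -0.04, -0.12, 0, 0.896, 0]]}}

```text
clock: 9.45
eef_pos: [499.9, -199.8, 169.6]
tool_rot: [-1.572, -0.001, 2.992]
force: [-0.9, 0.7, -1.4]
width: 32.2
```

{"method": "apply_moves", "body": {"targets": [[-0.01, 0, -0.13, 0, 0.896, 0], [0.01, 0, -0.12, 0, 0.896, 0], [0.03, 0, -0.13, 0, 0.896, 0], [0.04, 0, -0.12, 0, 0.896, 0], [0.06, 0, -0.11, 0, 0.896, 0], [0.07, 0, -0.11, 0, 0.896, 0], [0.08, 0, -0.1, 0, 0.896, 0], [0.09, 0, -0.09, 0, 0.896, 0], [0.11, 0, -0.07, 0, 0.896, 0], [0.11, 0, -0.06, 0, 0.896, 0]]}}

```text
clock: 10.7
eef_pos: [509.8, -149.6, 169.5]
tool_rot: [-1.57, -0.002, 1.742]
force: [-0.5, 0.1, -0.6]
width: 32.6
```

```bash
python3 - <<'E'
from h import *
from sim import chain
s=st();r=R.from_euler("xyz",s["tool_rot"]);p=s["eef_pos"]
for deg in(85,95,105,115):
    f=np.radians(deg);up,ur=upright(f,np.array([555,-90,75]));hi,_=upright(f,np.array([562.5,63.4,32]));fp,_=upright(f,np.array([562.5,63.4,14]))
    print(deg);chain(p,r,s["qpos"],[(up,ur),(hi,ur),(fp,ur)],14)
E
```

```text
t 10.7 q [-0.458  0.835  1.248  1.893 -0.896  1.121 -1.822] p [ 509.787 -149.63   169.465] rpy [-1.57  -0.002  1.742] F [-0.524  0.083 -0.568] w 32.6
85
deg 75 q [ 0.521  1.11   0.222  1.556 -1.06   1.699 -1.892] maxstep 0.1 err 0.0 margin 0.0 wr [ 524. -422.  275.]
deg 0 q [ 0.565  1.115 -0.231  1.778 -1.06   1.209 -1.91 ] maxstep 0.04 err 0.0 margin 0.0 wr [ 532. -269.  232.]
deg 0 q [ 0.565  1.147 -0.23   1.767 -1.06   1.198 -1.891] maxstep 0.0 err 0.0 margin 0.0 wr [ 532. -269.  214.]
95
deg 74 q [ 0.387  1.19   0.424  1.397 -1.06   1.924 -1.846] maxstep 0.09 err 0.0 margin 0.0 wr [ 583. -422.  275.]
deg 0 q [ 0.355  1.144  0.061  1.617 -1.06   1.515 -1.886] maxstep 0.03 err 0.0 margin 0.0 wr [ 590. -269.  232.]
deg 0 q [ 0.358  1.173  0.055  1.607 -1.06   1.501 -1.871] maxstep 0.0 err 0.0 margin 0.0 wr [ 590. -269.  214.]
105
deg 74 q [ 0.417  1.208  0.276  1.244 -0.902  1.94  -1.924] maxstep 0.14 err 0.0 margin 0.0 wr [ 639. -413.  275.]
deg 0 q [ 0.228  1.199  0.227  1.457 -1.03   1.724 -1.877] maxstep 0.02 err 0.0 margin 0.03 wr [ 648. -259.  232.]
deg 0 q [ 0.229  1.227  0.224  1.447 -1.033  1.713 -1.864] maxstep 0.0 err 0.0 margin 0.03 wr [ 648. -259.  214.]
115
deg 75 q [ 0.487  1.233 -0.001  1.097 -0.67   1.94  -2.061] maxstep 0.21 err 0.0 margin 0.0 wr [ 692. -395.  274.]
deg 0 q [ 0.318  1.221 -0.044  1.304 -0.778  1.691 -2.041] maxstep 0.02 err 0.0 margin 0.25 wr [ 700. -241.  231.]
deg 0 q [ 0.318  1.249 -0.044  1.294 -0.776  1.679 -2.029] maxstep 0.0 err 0.0 margin 0.26 wr [ 700. -241.  213.]
```

```bash
python3 - <<'E'
from h import *
s=read_state();r=R.from_euler("xyz",s["tool_rot"]);p=s["eef_pos"]
up,ur=upright(np.pi/2,np.array([555,-80,75.]));plan(p,r,up,ur,12)
E
```

```text
[[0.22,0.04,-0.13,-0.066,0.087,-0.764],[0.22,0.07,-0.13,-0.066,0.087,-0.764],[0.21,0.09,-0.13,-0.066,0.087,-0.764],[0.2,0.12,-0.13,-0.066,0.087,-0.764],[0.19,0.14,-0.12,-0.066,0.087,-0.764],[0.18,0.15,-0.11,-0.066,0.087,-0.764],[0.16,0.18,-0.12,-0.066,0.087,-0.764],[0.14,0.19,-0.11,-0.066,0.087,-0.764],[0.12,0.21,-0.1,-0.066,0.087,-0.764],[0.09,0.22,-0.11,-0.066,0.087,-0.764],[0.08,0.23,-0.1,-0.066,0.087,-0.764],[0.05,0.24,-0.09,-0.066,0.087,-0.764]]
end [554.903 -33.641 148.858] [-1.57  -1.285  1.57 ] max 0.764
```

{"method": "apply_moves", "body": {"targets": [[0.22, 0.04, -0.13, -0.066, 0.087, -0.764], [0.22, 0.07, -0.13, -0.066, 0.087, -0.764], [0.21, 0.09, -0.13, -0.066, 0.087, -0.764], [0.2, 0.12, -0.13, -0.066, 0.087, -0.764], [0.19, 0.14, -0.12, -0.066, 0.087, -0.764], [0.18, 0.15, -0.11, -0.066, 0.087, -0.764]]}}

```text
clock: 11.45
eef_pos: [532.5, -92.0, 159.7]
tool_rot: [-1.607, -0.645, 1.681]
force: [-0.4, -0.3, -1.3]
width: 32.7
```

{"method": "apply_moves", "body": {"targets": [[0.16, 0.18, -0.12, -0.066, 0.087, -0.764], [0.14, 0.19, -0.11, -0.066, 0.087, -0.764], [0.12, 0.21, -0.1, -0.066, 0.087, -0.764], [0.09, 0.22, -0.11, -0.066, 0.087, -0.764], [0.08, 0.23, -0.1, -0.066, 0.087, -0.764], [0.05, 0.24, -0.09, -0.066, 0.087, -0.764], [0, 0, 0, 0, 0, 0]]}}

```text
clock: 12.32
eef_pos: [554.0, -34.6, 147.4]
tool_rot: [-1.563, -1.286, 1.565]
force: [0.2, -0.1, -0.6]
width: 32.2
```

```bash
python3 - <<'E'
from h import *
s=st();im=cv2.cvtColor(get_image("scene"),cv2.COLOR_RGB2BGR);t=cv2.cvtColor(get_image("top"),cv2.COLOR_RGB2BGR)
a=cv2.resize(im[120:290,170:400],None,fx=3,fy=3,interpolation=cv2.INTER_CUBIC)
cv2.imwrite("pics/s6.png",a);cv2.imwrite("pics/t6.png",t)
r=R.from_euler("xyz",s["tool_rot"]);print("O",s["eef_pos"]+r.apply(OT),"axis",r.apply(AX))
E
```

```text
t 12.325 q [ 0.403  1.137  0.344  1.531 -1.087  1.798 -1.847] p [553.961 -34.592 147.382] rpy [-1.563 -1.286  1.565] F [ 0.151 -0.143 -0.649] w 32.2
O [553.897 -81.011  73.553] axis [ 0.002 -0.001  1.001]
```

View pics/s6.png

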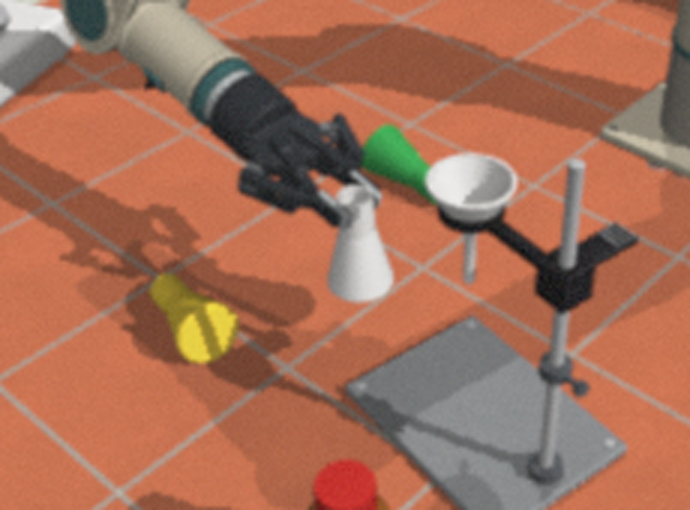

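Scene picture: the flask is upright in the grip, its foot spans x 328–393 with its lowest edge at 299, and the mouth is near (355,192). I compare that with the model and check the tilt.

```bash
cat >> h.py <<'E'
def flaskpts(O,A=np.array([0,0,1.])):
    A=A/np.linalg.norm(A);u=np.cross(A,[0,1,0]);u/=np.linalg.norm(u);v=np.cross(A,u);th=np.linspace(0,2*np.pi,60)[:,None]
    rg=lambda h,R_:O+A*h+R_*(np.cos(th)*u+np.sin(th)*v);return np.r_[rg(0,32),rg(6,32)],rg(105,17)
E
python3 - <<'E'
from h import *
c=calibration("scene");f=lambda P:np.array([(proj(c,x)-[170,120])*3 for x in P])
foot,m=flaskpts(np.array([553.9,-81,73.6]))
F,M=f(foot),f(m);print("foot",F.min(0),F.max(0),"mouth",M.min(0),M.max(0))
print("shift per 5mm x,y,z",[f([np.array([553.9,-81,73.6])+5*e])[0]-f([np.array([553.9,-81,73.6])])[0] for e in np.eye(3)])
im=cv2.imread("pics/s6.png");hsv=cv2.cvtColor(im,cv2.COLOR_BGR2HSV)
m=((hsv[...,1]<70)&(hsv[...,2]>110)).astype(np.uint8)
for v in range(180,306,8):
    x=np.where(m[v,320:400])[0]+320
    if len(x):print(v,x.min(),x.max(),(x.min()+x.max())/2)
E
```

```text
foot [323.301 249.124] [389.363 297.089] mouth [332.904 177.801] [370.133 200.134]
shift per 5mm x,y,z [array([-3.596,  2.552]), array([3.679, 2.241]), array([-0.226, -3.853])]
180 358 367 362.5
188 342 376 359.0
196 320 381 350.5
204 329 377 353.0
212 350 374 362.0
220 351 374 362.5
228 339 375 357.0
236 338 379 358.5
244 336 383 359.5
252 334 385 359.5
260 333 387 360.0
268 331 390 360.5
276 329 392 360.5
284 329 392 360.5
292 333 391 362.0
300 348 380 364.0
```

```bash
python3 - <<'E'
from h import *
s=read_state();r=R.from_euler("xyz",s["tool_rot"]);p=s["eef_pos"]
up,ur=upright(np.pi/2,np.array([562.5,63.4,30.]));plan(p,r,up,ur,7)
E
```

```text
[[-0.01,0.54,-0.03,-0.003,0.002,-0.003],[-0.01,0.54,-0.03,-0.003,0.002,-0.003],[-0.01,0.54,-0.03,-0.003,0.002,-0.003],[-0.01,0.55,-0.03,-0.003,0.002,-0.003],[-0.0,0.54,-0.02,-0.003,0.002,-0.003],[-0.01,0.54,-0.03,-0.003,0.002,-0.003],[-0.01,0.54,-0.03,-0.003,0.002,-0.003]]
end [562.458 109.948 103.943] [-1.57  -1.285  1.571] max 0.55
```

{"method": "apply_moves", "body": {"targets": [[-0.01, 0.54, -0.03, -0.003, 0.002, -0.003], [-0.01, 0.54, -0.03, -0.003, 0.002, -0.003], [-0.01, 0.54, -0.03, -0.003, 0.002, -0.003], [-0.01, 0.55, -0.03, -0.003, 0.002, -0.003], [0, 0.54, -0.02, -0.003, 0.002, -0.003], [-0.01, 0.54, -0.03, -0.003, 0.002, -0.003], [-0.01, 0.54, -0.03, -0.003, 0.002, -0.003], [0, 0, 0, 0, 0, 0]]}}

```text
clock: 13.42
eef_pos: [562.2, 111.7, 105.3]
tool_rot: [-1.575, -1.286, 1.578]
force: [0.3, -0.8, -0.3]
width: 32.9
```

```bash
python3 - <<'E'
from h import *
s=st();im=cv2.cvtColor(get_image("scene"),cv2.COLOR_RGB2BGR);t=cv2.cvtColor(get_image("top"),cv2.COLOR_RGB2BGR)
a=cv2.resize(im[160:300,270:400],None,fx=4,fy=4,interpolation=cv2.INTER_CUBIC)
b=cv2.resize(t[170:250,255:335],None,fx=3.5,fy=3.5,interpolation=cv2.INTER_CUBIC)
o=np.zeros((560,800,3),np.uint8);o[:560,:520]=a;o[:280,520:800]=b[:280]
cv2.imwrite("pics/s7.png",o)
r=R.from_euler("xyz",s["tool_rot"]);O=s["eef_pos"]+r.apply(OT);print("O",O,"axis",r.apply(AX))
c=calibration("scene");f=lambda P:np.array([(proj(c,x)-[270,160])*4 for x in P])
foot,m=flaskpts(O);F,M=f(foot),f(m);print("foot",F.min(0),F.max(0),"mouth",M.min(0),M.max(0))
print(f([O,O+[5,0,0],O+[0,5,0],O+[0,0,5]]))
E
```

```text
t 13.425 q [ 0.415  1.123 -0.047  1.709 -1.094  1.38  -1.876] p [562.224 111.742 105.265] rpy [-1.575 -1.286  1.578] F [ 0.263 -0.758 -0.331] w 32.9
O [562.455  65.341  31.424] axis [-0.001 -0.001  1.001]
foot [174.079 310.681] [266.088 384.238] mouth [196.987 221.342] [249.138 256.758]
[[219.901 349.6  ]
 [215.283 353.587]
 [225.407 353.089]
 [220.042 344.658]]
```

View pics/s7.png

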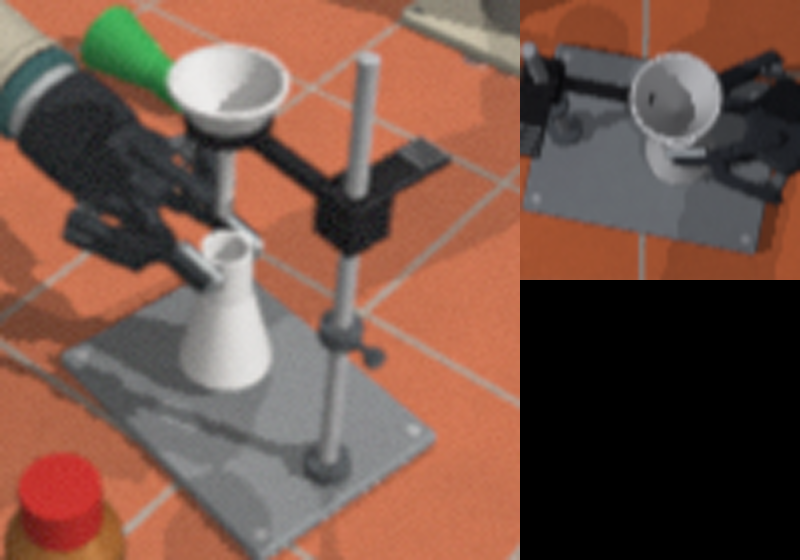

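```bash
python3 - <<'E'
from h import *
c=calibration("top");f=lambda P:np.array([(proj(c,x)-[255,170])*3.5+[520,0] for x in P])
O=np.array([562.455,65.341,31.42]);foot,_=flaskpts(O);F=f(foot);print("foot",F.min(0),F.max(0))
th=np.linspace(0,6.28,60);rim=np.c_[562.5+36*np.cos(th),63.4+36*np.sin(th),0*th+266];G=f(rim);print("rim",G.min(0),G.max(0))
s=calibration("scene");g=lambda P:np.array([(proj(s,x)-[270,160])*4 for x in P])
print("stem",g([[562.5,63.4,z] for z in(159,175,190)]));G=g(rim);print("rim",G.min(0),G.max(0))
im=cv2.imread("pics/s7.png")[:, :520];h=cv2.cvtColor(im,cv2.COLOR_BGR2HSV)
for v in list(range(145,215,8))+list(range(290,390,15)): 
    x=np.where((h[v,170:285,1]<70)&(h[v,170:285,2]>150))[0]+170;print(v,x.min() if len(x) else 0,x.max() if len(x) else 0,end="; ")
im=cv2.imread("pics/s7.png")[:280,520:]
g2=cv2.cvtColor(im,cv2.COLOR_BGR2HSV)
print()
for v in(60,80,98,115,135,150,160,170,180):
    x=np.where((g2[v,100:215,2]>135)&(g2[v,100:215,1]<60))[0]+620;print(v,x.min() if len(x) else 0,x.max() if len(x) else 0,end="; ")
E
```

```text
foot [643.239 111.528] [713.418 181.67 ]
rim [629.087  51.677] [720.546 141.28 ]
stem [[221.427 211.613]
 [221.937 192.769]
 [222.426 174.72 ]]
rim [164.571  42.356] [285.603 114.198]
145 0 0; 153 0 0; 161 229 233; 169 227 233; 177 226 234; 185 226 233; 193 224 232; 201 224 232; 209 0 0; 290 223 254; 305 215 258; 320 212 263; 335 209 269; 350 205 273; 365 203 272; 380 202 261; 
60 649 700; 80 633 716; 98 691 719; 115 634 716; 135 648 699; 150 647 687; 160 649 668; 170 653 675; 180 668 674;
```

Both views put the flask within about 1–2 mm of the funnel axis, so I lower it with a small correction and watch the force.

```bash
python3 - <<'E'
from h import *
s=read_state();r=R.from_euler("xyz",s["tool_rot"]);p=s["eef_pos"];ur=upright(np.pi/2,np.zeros(3))[1]
p,r=plan(p,r,p+[.7,-1.5,-16],ur,4);plan(p,r,p-[0,0,2.4],r,2)
E
```

```text
[[-0.1,0.02,-0.0,-0.001,0.002,-0.002],[-0.1,0.02,-0.01,-0.001,0.002,-0.002],[-0.1,0.02,-0.0,-0.001,0.002,-0.002],[-0.09,0.02,-0.01,-0.001,0.002,-0.002]]
end [563.62  108.167  88.627] [-1.572 -1.285  1.571] max 0.1
[[-0.03,0.01,0.0,0.0,0.0,0.0],[-0.03,0.01,0.0,0.0,0.0,0.0]]
end [563.62  108.258  86.099] [-1.572 -1.285  1.571] max 0.03
```

{"method": "apply_moves", "body": {"targets": [[-0.1, 0.02, 0, 0, 0, 0], [-0.1, 0.02, -0.01, 0, 0, 0], [-0.1, 0.02, 0, 0, 0, 0], [-0.09, 0.02, -0.01, 0, 0, 0], [0, 0, 0, 0, 0, 0]]}}

```text
clock: 14.15
eef_pos: [562.8, 109.4, 91.3]
tool_rot: [-1.572, -1.293, 1.573]
force: [-2.6, -3.9, 9.2]
width: 32.4
```

{"method": "apply_moves", "body": {"targets": [[-0.03, 0.01, 0, 0, 0, 0], [0, 0, 0, 0, 0, 0]]}}

```text
clock: 14.4
eef_pos: [562.8, 109.5, 91.3]
tool_rot: [-1.574, -1.295, 1.576]
force: [-3.6, -5.8, 13.0]
width: 32.4
```

{"method": "apply_moves", "body": {"targets": [[-0.03, 0.01, 0, 0, 0, 0], [0, 0, 0, 0, 0, 0]]}}

```text
clock: 14.65
eef_pos: [562.8, 109.6, 91.4]
tool_rot: [-1.576, -1.297, 1.578]
force: [-3.4, -7.7, 18.2]
width: 32.4
```

{"method": "apply_moves", "body": {"targets": [[0.06, -0.02, 0, 0, 0, 0], [0.05, -0.015, 0, 0, 0, 0], [0, 0, 0, 0, 0, 0]]}}

```text
clock: 15.02
eef_pos: [563.1, 109.3, 91.1]
tool_rot: [-1.57, -1.288, 1.571]
force: [-1.8, -1.4, 4.7]
width: 32.8
```

{"method": "apply_moves", "body": {"targets": [[0, 0, 0, 0, 0, 0], [0, 0, 0, 0, 0, 0]], "jaw": 0}}

```text
clock: 15.28
eef_pos: [563.5, 109.0, 89.9]
tool_rot: [-1.57, -1.286, 1.57]
force: [0.2, -0.4, 0.9]
width: 42.9
```

{"method": "apply_moves", "body": {"targets": [[0, 0, 0, 0, 0, 0], [0, 0, 0, 0, 0, 0], [0, 0, 0, 0, 0, 0]], "jaw": 1}}

```text
clock: 15.65
eef_pos: [563.3, 109.0, 90.5]
tool_rot: [-1.57, -1.287, 1.571]
force: [-0.4, 0.6, -0.7]
width: 85.7
```

```bash
python3 - <<'E'
from h import *
from sim import chain
s=st();im=cv2.cvtColor(get_image("scene"),cv2.COLOR_RGB2BGR);cv2.imwrite("pics/s8.png",im)
r=R.from_euler("xyz",s["tool_rot"]);p=s["eef_pos"];y=r.apply([0,1,0])
a=cv2.resize(im[160:300,270:400],None,fx=4,fy=4,interpolation=cv2.INTER_CUBIC);h=cv2.cvtColor(a,cv2.COLOR_BGR2HSV)
for v in range(230,420,12):
    x=np.where((h[v,170:285,1]<70)&(h[v,170:285,2]>150))[0]+170;print(v,x.min() if len(x) else 0,x.max() if len(x) else 0,end="; ")
c=calibration("scene");f=lambda P:np.array([(proj(c,x)-[270,160])*4 for x in P])
F,M=[f(k) for k in flaskpts(np.array([562.5,63.4,12.]))];print("\npred foot",F.min(0),F.max(0),"mouth",M.min(0),M.max(0))
p,r=plan(p,r,p-130*y,r,5)
E
```

```text
t 15.65 q [ 0.42   1.149 -0.048  1.697 -1.093  1.374 -1.866] p [563.332 109.05   90.482] rpy [-1.57  -1.287  1.571] F [-0.364  0.643 -0.733] w 85.7
230 262 268; 242 0 0; 254 200 246; 266 197 282; 278 206 252; 290 216 248; 302 214 249; 314 214 253; 326 209 258; 338 207 262; 350 205 265; 362 203 268; 374 201 269; 386 198 263; 398 204 248; 410 0 0; 
pred foot [171.98  328.423] [262.794 401.801] mouth [194.436 241.671] [245.862 277.147]
[[0.0,-0.65,0.0,0.0,0.0,0.0],[0.0,-0.65,0.0,0.0,0.0,0.0],[0.0,-0.65,-0.0,0.0,0.0,0.0],[-0.0,-0.65,-0.0,0.0,0.0,0.0],[-0.0,-0.65,-0.0,0.0,0.0,0.0]]
end [563.373 -15.737 126.928] [-1.57  -1.287  1.571] max 0.65
```

The flask is released with no residual force. I retreat along the tool and plan the press.

{"method": "apply_moves", "body": {"targets": [[0, -0.3, 0, 0, 0, 0], [0, -0.65, 0, 0, 0, 0], [0, -0.65, 0, 0, 0, 0], [0, -0.65, 0, 0, 0, 0], [0, -0.65, 0, 0, 0, 0], [0, -0.65, 0, 0, 0, 0]], "jaw": 1}}

```text
clock: 16.45
eef_pos: [563.2, -30.5, 130.7]
tool_rot: [-1.57, -1.285, 1.569]
force: [0.5, 0.5, -0.3]
width: 85.1
```

```bash
python3 - <<'E'
from h import *
from sim import chain
s=st();r=R.from_euler("xyz",s["tool_rot"]);p=s["eef_pos"]
im=cv2.cvtColor(get_image("scene"),cv2.COLOR_RGB2BGR);t=cv2.cvtColor(get_image("top"),cv2.COLOR_RGB2BGR)
a=cv2.resize(im[160:300,270:400],None,fx=4,fy=4,interpolation=cv2.INTER_CUBIC)
b=cv2.resize(t[170:250,245:325],None,fx=3.5,fy=3.5,interpolation=cv2.INTER_CUBIC)
o=np.zeros((560,800,3),np.uint8);o[:560,:520]=a;o[:280,520:800]=b[:280];cv2.imwrite("pics/s9.png",o)
y=np.r_[np.sin(.38)*np.array([.984,-.178]),-np.cos(.38)]
for hd in(-170,-130,-90,-45,0,45,90,135):
    print("head",hd);rr=tool([np.cos(np.radians(hd)),np.sin(np.radians(hd)),0],y)
    tip=np.array([530,180,300.])
    chain(p,r,s["qpos"],[(np.array([470,-80.,300]),rr),(np.array([440,60.,330]),rr),(tip+35*y,rr),(tip+35*y-[0,0,115],rr)],14)
E
```

```text
t 16.45 q [ 0.565  1.131  0.025  1.506 -0.947  1.592 -1.977] p [563.195 -30.526 130.724] rpy [-1.57  -1.285  1.569] F [ 0.484  0.455 -0.305] w 85.1
head -170
deg 133 q [ 0.085  0.051 -0.002  2.197  0.072  0.516 -1.344] maxstep 0.13 err 0.0 margin 0.23 wr [312. -51. 666.]
deg 0 q [-0.136 -0.028 -0.221  2.174  0.294  0.686 -1.929] maxstep 0.05 err 0.0 margin 0.26 wr [283.  81. 697.]
deg 0 q [-0.33   0.283 -0.248  2.002  0.549  0.649 -2.337] maxstep 0.04 err 0.0 margin 0.38 wr [388. 194. 636.]
deg 0 q [-0.48   0.459 -0.046  2.149  0.851  0.35  -2.67 ] maxstep 0.03 err 0.0 margin 0.08 wr [392. 192. 523.]
head -130
deg 163 q [ 0.254  0.051 -0.179  2.197  0.095  0.518 -0.663] maxstep 0.16 err 0.0 margin 0.23 wr [312. -52. 666.]
deg 0 q [ 0.041 -0.029 -0.392  2.174  0.284  0.683 -1.213] maxstep 0.04 err 0.0 margin 0.26 wr [283.  81. 697.]
deg 0 q [-0.201  0.293 -0.415  2.001  0.621  0.682 -1.703] maxstep 0.05 err 0.0 margin 0.41 wr [389. 193. 636.]
deg 0 q [-0.354  0.462 -0.22   2.146  0.973  0.419 -2.082] maxstep 0.03 err 0.0 margin 0.15 wr [393. 191. 523.]
head -90
deg 168 q [ 1.961  1.38
[... 2051 characters left out ...]
 wr [341.  39. 700.]
deg 0 q [-1.34   0.593  1.264  1.995 -0.692  0.674 -2.9  ] maxstep 0.03 err 28.2 margin 0.0 wr [385. 210. 634.]
deg 0 q [-1.135  0.661  0.914  2.14  -0.961  0.363 -2.7  ] maxstep 0.03 err 0.0 margin 0.09 wr [386. 213. 519.]
head 135
deg 96 q [-0.14   0.053  0.234  2.197  0.041  0.514 -2.331] maxstep 0.22 err 0.0 margin 0.23 wr [312. -51. 666.]
deg 0 q [ 0.45  -0.037 -0.783  2.175  0.253  0.675 -2.9  ] maxstep 0.44 err 0.1 margin 0.0 wr [282.  81. 697.]
deg 0 q [-1.097  0.374  0.768  2.005 -0.098  0.54  -2.722] maxstep 2.21 err 6.3 margin 0.18 wr [384. 202. 634.]
deg 0 q [-1.045  0.592  0.747  2.148 -0.679  0.27  -2.21 ] maxstep 0.21 err 0.0 margin 0.0 wr [385. 209. 519.]
```

View pics/s9.png

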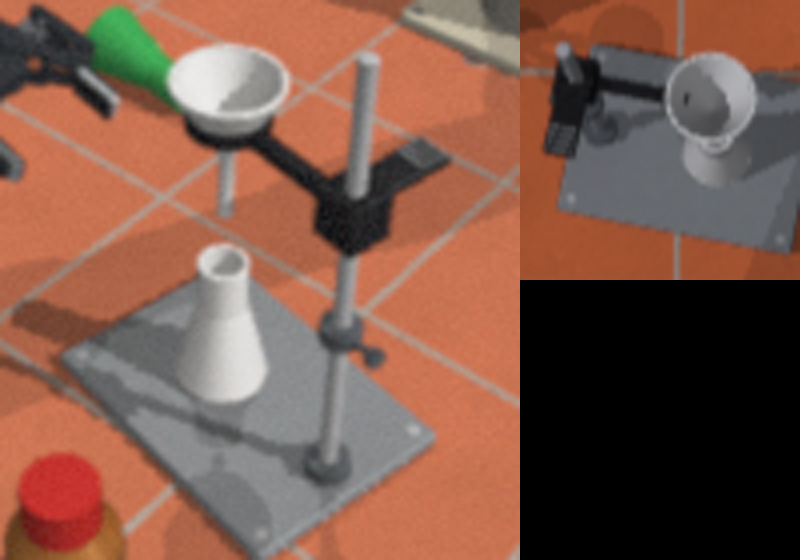

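```bash
python3 - <<'E'
from h import *
from sim import chain
s=st();r=R.from_euler("xyz",s["tool_rot"]);p=s["eef_pos"]
cs,ct=calibration("scene"),calibration("top")
print("tab",tri([(ct,(245+40/3.5,170+138/3.5)),(cs,(376.25,198.75))]))
print("rim",tri([(ct,(245+191/3.5,170+98/3.5)),(cs,(270+229/4,160+86/4))]))
print("stemtip",tri([(cs,(270+226/4,160+214/4)),(ct,proj(ct,[561.5,62.8,160]))]))
y=np.r_[np.sin(.38)*np.array([.984,-.178]),-np.cos(.38)]
rr=tool([np.cos(np.radians(-130)),np.sin(np.radians(-130)),0],y);dn=tool([0,1,0],[0,0,-1]);tip=np.array([528,180,300.])
md=tool([-1,.3,0],[0,0,-1])
A=(np.array([490,-110.,260]),dn);B=(np.array([450,-50,320.]),md);C=(np.array([430,50,340.]),rr)
print("->",[(dn.inv()*rr).as_rotvec()])
chain(p,r,s["qpos"],[A,B,C,(tip+35*y,rr),(tip+35*y-[0,0,118],rr)],12)
p,r=plan(p,r,*A,12);p,r=plan(p,r,*B,11);p,r=plan(p,r,*C,12)
E
```

```text
t 16.55 q [ 0.567  1.131  0.028  1.504 -0.947  1.591 -1.976] p [563.77  -33.026 130.026] rpy [-1.574 -1.281  1.569] F [-0.52   0.767 -0.266] w 85.6
tab (array([529.815, 183.455, 251.286]), [np.float64(1.8856386285299729), np.float64(1.885638628530098)])
rim (array([561.549,  63.886, 259.41 ]), [np.float64(1.5314747381316096), np.float64(1.531474738131537)])
stemtip (array([561.186,  64.165, 156.824]), [np.float64(1.5726726812676177), np.float64(1.5726726812676495)])
-> [array([-0.076, -2.437,  0.49 ])]
deg 73 q [-0.223  0.387  0.546  1.832 -0.237  0.988 -2.72 ] maxstep 0.12 err 0.0 margin 0.18 wr [ 479. -102.  660.]
deg 73 q [-0.173  0.211  0.276  1.842 -0.064  1.097 -1.736] maxstep 0.09 err 0.0 margin 0.54 wr [437. -46. 720.]
deg 71 q [-0.408 -0.062  0.058  2.174  0.293  0.719 -1.208] maxstep 0.06 err 0.0 margin 0.26 wr [273.  71. 707.]
deg 0 q [-0.54   0.278  0.016  2.008  0.428  0.604 -1.516] maxstep 0.03 err 0.0 margin 0.33 wr [385. 195. 635.]
deg 0 q [-0.629  0.471  0.156  2.161  0.663  0.27  -1.787] maxstep 0.07 err 0.0 margin 0.0 wr [388. 193. 519.]
[[0.21,-0.23,0.15,0.002,-0.
[... 785 characters left out ...]
0.16,-0.13,-0.05,-0.0,-0.833,-0.001],[0.14,-0.14,-0.07,-0.0,-0.833,-0.001],[0.14,-0.14,-0.09,-0.0,-0.833,-0.001]]
end [449.996 -50.174 320.198] [-1.571 -0.001  2.85 ] max 0.833
[[0.1,-0.04,-0.19,0.113,-0.705,0.213],[0.08,-0.05,-0.19,0.113,-0.705,0.213],[0.06,-0.05,-0.21,0.113,-0.705,0.213],[0.04,-0.06,-0.2,0.113,-0.705,0.213],[0.01,-0.06,-0.21,0.113,-0.705,0.213],[-0.01,-0.06,-0.21,0.113,-0.705,0.213],[-0.03,-0.07,-0.2,0.113,-0.705,0.213],[-0.05,-0.07,-0.2,0.113,-0.705,0.213],[-0.07,-0.07,-0.19,0.113,-0.705,0.213],[-0.09,-0.07,-0.18,0.113,-0.705,0.213],[-0.12,-0.07,-0.18,0.113,-0.705,0.213],[-0.13,-0.07,-0.15,0.113,-0.705,0.213]]
end [430.134  49.974 340.17 ] [-1.231  0.174 -2.207] max 0.705
```

{"method": "apply_moves", "body": {"targets": [[0.21, -0.23, 0.15, 0, 0, 0.765], [0.19, -0.26, 0.16, 0, 0, 0.765], [0.16, -0.27, 0.15, 0, 0, 0.765], [0.13, -0.28, 0.15, 0, 0, 0.765], [0.1, -0.3, 0.15, 0, 0, 0.765], [0.07, -0.31, 0.16, 0, 0, 0.765], [0.03, -0.32, 0.15, 0, 0, 0.765], [0, -0.31, 0.15, 0, 0, 0.765], [-0.04, -0.31, 0.15, 0, 0, 0.765], [-0.06, -0.31, 0.16, 0, 0, 0.765], [-0.1, -0.3, 0.15, 0, 0, 0.765], [-0.13, -0.29, 0.15, 0, 0, 0.765]], "jaw": -1}}

```text
clock: 18.05
eef_pos: [489.6, -105.4, 261.0]
tool_rot: [-1.571, -0.002, 1.57]
force: [-0.5, 0.7, 0.0]
width: 0.0
```

{"method": "apply_moves", "body": {"targets": [[0.14, -0.14, 0.09, 0, -0.833, 0], [0.14, -0.13, 0.08, 0, -0.833, 0], [0.15, -0.14, 0.05, 0, -0.833, 0], [0.16, -0.13, 0.04, 0, -0.833, 0], [0.17, -0.14, 0.02, 0, -0.833, 0], [0.16, -0.14, 0.01, 0, -0.833, 0], [0.16, -0.13, -0.02, 0, -0.833, 0], [0.16, -0.14, -0.04, 0, -0.833, 0], [0.16, -0.13, -0.05, 0, -0.833, 0], [0.14, -0.14, -0.07, 0, -0.833, 0], [0.14, -0.14, -0.09, 0, -0.833, 0]]}}

```text
clock: 19.42
eef_pos: [449.1, -45.8, 320.8]
tool_rot: [-1.575, -0.002, 2.854]
force: [0.3, -0.4, -0.6]
width: -0.1
```

```bash
python3 - <<'E'
from h import *
from sim import chain
s=st();r=R.from_euler("xyz",s["tool_rot"]);p=s["eef_pos"]
y=np.r_[np.sin(.25)*np.array([.984,-.178]),-np.cos(.25)]
rr=tool([np.cos(np.radians(-130)),np.sin(np.radians(-130)),0],y);tip=np.array([529,181.5,285.])
C=(np.array([430,60,330.]),rr);Dd=(tip+35*y,rr);print(Dd[0])
chain(p,r,s["qpos"],[C,Dd,(Dd[0]-[0,0,105],rr)],12)
p,r=plan(p,r,*C,11);p,r=plan(p,r,*Dd,8)
E
```

```text
t 19.425 q [-0.16   0.205  0.252  1.854 -0.063  1.091 -1.743] p [449.115 -45.835 320.753] rpy [-1.575 -0.002  2.854] F [ 0.309 -0.372 -0.611] w -0.1
[537.521 179.959 251.088]
deg 69 q [-0.336  0.016  0.032  2.077  0.155  0.832 -1.082] maxstep 0.07 err 0.0 margin 0.35 wr [320.  74. 714.]
deg 0 q [-0.473  0.334 -0.001  1.919  0.235  0.703 -1.324] maxstep 0.03 err 0.0 margin 0.43 wr [429. 191. 636.]
deg 0 q [-0.51   0.485  0.056  2.055  0.306  0.418 -1.416] maxstep 0.02 err 0.0 margin 0.15 wr [429. 190. 531.]
[[0.11,-0.02,-0.22,0.083,-0.761,0.153],[0.09,-0.02,-0.23,0.083,-0.761,0.153],[0.06,-0.03,-0.23,0.083,-0.761,0.153],[0.03,-0.04,-0.24,0.083,-0.761,0.153],[0.01,-0.03,-0.25,0.083,-0.761,0.153],[-0.02,-0.04,-0.24,0.083,-0.761,0.153],[-0.04,-0.04,-0.23,0.083,-0.761,0.153],[-0.07,-0.04,-0.24,0.083,-0.761,0.153],[-0.1,-0.04,-0.22,0.083,-0.761,0.153],[-0.12,-0.05,-0.21,0.083,-0.761,0.153],[-0.14,-0.04,-0.19,0.083,-0.761,0.153]]
end [430.046  59.909 329.999] [-1.351  0.12  -2.242] max 0.761
[[-0.47,0.3,-0.04,-0.0,0.001,-0.0],[-0.47,0.31,-0.04,-0.0,0.001,-0.0],[-0.47,0.3,-0.03,-0.0,0.001,-0.0],[-0.47,0.31,-0.04,-0.0,0.001,-0.0],[-0.47,0.3,-0.04,-0.0,0.001,-0.0],[-0.47,0.31,-0.04,-0.0,0.001,-0.0],[-0.47,0.3,-0.03,-0.0,0.001,-0.0],[-0.47,0.3,-0.04,-0.0,0.001,-0.0]]
end [537.645 180.074 251.293] [-1.351  0.121 -2.243] max 0.47
```

{"method": "apply_moves", "body": {"targets": [[0.11, -0.02, -0.22, 0.083, -0.761, 0.153], [0.09, -0.02, -0.23, 0.083, -0.761, 0.153], [0.06, -0.03, -0.23, 0.083, -0.761, 0.153], [0.03, -0.04, -0.24, 0.083, -0.761, 0.153], [0.01, -0.03, -0.25, 0.083, -0.761, 0.153], [-0.02, -0.04, -0.24, 0.083, -0.761, 0.153], [-0.04, -0.04, -0.23, 0.083, -0.761, 0.153], [-0.07, -0.04, -0.24, 0.083, -0.761, 0.153], [-0.1, -0.04, -0.22, 0.083, -0.761, 0.153], [-0.12, -0.05, -0.21, 0.083, -0.761, 0.153], [-0.14, -0.04, -0.19, 0.083, -0.761, 0.153]]}}

```text
clock: 20.8
eef_pos: [430.5, 59.9, 329.8]
tool_rot: [-1.349, 0.12, -2.242]
force: [-0.8, 1.0, 0.4]
width: 0.3
```

{"method": "apply_moves", "body": {"targets": [[-0.47, 0.3, -0.04, 0, 0, 0], [-0.47, 0.31, -0.04, 0, 0, 0], [-0.47, 0.3, -0.03, 0, 0, 0], [-0.47, 0.31, -0.04, 0, 0, 0], [-0.47, 0.3, -0.04, 0, 0, 0], [-0.47, 0.31, -0.04, 0, 0, 0], [-0.47, 0.3, -0.03, 0, 0, 0], [-0.47, 0.3, -0.04, 0, 0, 0], [0, 0, 0, 0, 0, 0]]}}

```text
clock: 21.92
eef_pos: [538.9, 180.4, 250.3]
tool_rot: [-1.351, 0.119, -2.244]
force: [-1.3, -0.5, 0.3]
width: -0.2
```

```bash
python3 - <<'E'
from h import *
s=st();r=R.from_euler("xyz",s["tool_rot"]);p=s["eef_pos"]
print("tip",p-35*r.apply([0,1,0]))
im=cv2.cvtColor(get_image("scene"),cv2.COLOR_RGB2BGR);t=cv2.cvtColor(get_image("top"),cv2.COLOR_RGB2BGR)
cv2.imwrite("pics/s10.png",im);cv2.imwrite("pics/t10.png",t)
for n,c in(("scene",calibration("scene")),("top",calibration("top"))):print(n,"tip px",proj(c,p-35*r.apply([0,1,0])),"tab px",proj(c,[530,182,253]))
cs=calibration("scene");a=im[140:240,320:420]
g=cv2.cvtColor(a,cv2.COLOR_BGR2GRAY);
print("down 1mm in tool",r.inv().apply([0,0,-1]))
p,r=plan(p,r,p+(np.array([529.5,181.5,284])-(p-35*r.apply([0,1,0]))),r,2);plan(p,r,p-[0,0,24],r,4)
E
```

```text
t 21.925 q [-0.466  0.342 -0.014  1.902  0.241  0.714 -1.333] p [538.875 180.369 250.259] rpy [-1.351  0.119 -2.244] F [-1.295 -0.513  0.287] w -0.2
tip [530.373 181.956 284.174]
scene tip px [376.316 187.125] tab px [374.931 197.841]
top tip px [255.105 207.428] tab px [256.286 209.58 ]
down 1mm in tool [ 0.119  0.969 -0.217]
[[0.01,-0.0,-0.01,0.0,0.0,0.0],[0.01,-0.0,-0.0,0.0,0.0,0.0]]
end [538.081 179.999 250.078] [-1.351  0.119 -2.244] max 0.01
[[0.02,0.15,-0.03,0.0,0.0,0.0],[0.02,0.14,-0.04,0.0,0.0,0.0],[0.01,0.15,-0.03,0.0,0.0,0.0],[0.02,0.14,-0.03,0.0,0.0,0.0]]
end [538.1   180.042 226.138] [-1.351  0.119 -2.244] max 0.15
```

{"method": "apply_moves", "body": {"targets": [[0.02, 0.145, -0.035, 0, 0, 0], [0.02, 0.145, -0.03, 0, 0, 0], [0.015, 0.145, -0.035, 0, 0, 0], [0.02, 0.145, -0.03, 0, 0, 0], [0, 0, 0, 0, 0, 0]]}}

```text
clock: 22.65
eef_pos: [538.7, 179.7, 226.4]
tool_rot: [-1.35, 0.12, -2.245]
force: [-0.4, -0.1, -0.4]
width: 0.2
```

{"method": "apply_moves", "body": {"targets": [[0.015, 0.12, -0.027, 0, 0, 0], [0.015, 0.12, -0.027, 0, 0, 0], [0, 0, 0, 0, 0, 0]]}}

```text
clock: 23.02
eef_pos: [539.4, 180.0, 217.2]
tool_rot: [-1.35, 0.121, -2.244]
force: [0.6, -0.6, 0.7]
width: -0.2
```

{"method": "apply_moves", "body": {"targets": [[0.012, 0.1, -0.022, 0, 0, 0], [0.012, 0.1, -0.022, 0, 0, 0], [0, 0, 0, 0, 0, 0]]}}

```text
clock: 23.4
eef_pos: [539.4, 180.0, 208.7]
tool_rot: [-1.35, 0.121, -2.244]
force: [1.0, 0.9, 2.3]
width: 0.3
```

{"method": "apply_moves", "body": {"targets": [[0.012, 0.1, -0.022, 0, 0, 0], [0.012, 0.1, -0.022, 0, 0, 0], [0.012, 0.1, -0.022, 0, 0, 0]]}}

```text
clock: 23.78
eef_pos: [539.4, 180.1, 196.4]
tool_rot: [-1.35, 0.121, -2.244]
force: [0.3, 1.1, 4.5]
width: 0.1
```

{"method": "apply_moves", "body": {"targets": [[0.012, 0.1, -0.022, 0, 0, 0], [0.012, 0.1, -0.022, 0, 0, 0], [0.012, 0.1, -0.022, 0, 0, 0], [0.012, 0.1, -0.022, 0, 0, 0], [0.012, 0.1, -0.022, 0, 0, 0], [0.012, 0.1, -0.022, 0, 0, 0]]}}

```text
clock: 24.52
eef_pos: [539.4, 180.0, 171.6]
tool_rot: [-1.35, 0.121, -2.244]
force: [1.3, 1.1, 4.0]
width: -0.3
```

```bash
python3 - <<'E'
from h import *
s=st();im=cv2.cvtColor(get_image("scene"),cv2.COLOR_RGB2BGR);cv2.imwrite("pics/s11.png",im)
a=cv2.resize(im[160:300,270:400],None,fx=4,fy=4,interpolation=cv2.INTER_CUBIC);b=cv2.imread("pics/s9.png")[:, :520]
# downward shift of the funnel/arm patch since s9
best=[]
for (u,v,w,h,n) in((165,40,125,95,"funnel"),):
    res=cv2.matchTemplate(a,b[v:v+h,u:u+w],cv2.TM_CCOEFF_NORMED);_,m,_,l=cv2.minMaxLoc(res);print(n,"moved px",l[0]-u,l[1]-v,round(m,2))
c=calibration("scene");print("px at rim for j .03,.05,.07,.1",[((proj(c,[561.5,63.5,296-j])-[270,160])*4).round(1) for j in(30,50,70,100)])
E
```

```text
t 24.525 q [-0.492  0.448  0.023  2.003  0.294  0.509 -1.403] p [539.41  180.038 171.588] rpy [-1.35   0.121 -2.244] F [1.295 1.129 4.001] w -0.3
funnel moved px 27 294 0.68
px at rim for j .03,.05,.07,.1 [array([226.3,  76.4]), array([225.5, 103.2]), array([224.8, 129.1]), array([223.8, 166.7])]
```

```bash
cat > trk.py <<'E'
from h import *
def track(fn):
    im=cv2.imread(fn);a=cv2.resize(im[160:300,270:400],None,fx=4,fy=4,interpolation=cv2.INTER_CUBIC);b=cv2.imread("pics/s9.png")[:, :520]
    u,v,w,h=162,40,132,70;x=a[:300,u-12:u+w+12];res=cv2.matchTemplate(x,b[v:v+h,u:u+w],cv2.TM_CCOEFF_NORMED);_,m,_,l=cv2.minMaxLoc(res);print("funnel moved px",l[0]-12,l[1]-v,round(m,2))
E
python3 -c "from trk import *;track('pics/s11.png')"
```

```text
funnel moved px -1 66 0.45
```

{"method": "apply_moves", "body": {"targets": [[0.012, 0.1, -0.022, 0, 0, 0], [0.012, 0.1, -0.022, 0, 0, 0], [0.012, 0.1, -0.022, 0, 0, 0]]}}

```text
clock: 24.95
eef_pos: [539.4, 180.0, 159.2]
tool_rot: [-1.35, 0.121, -2.244]
force: [0.0, 0.8, 5.2]
width: -0.0
```

{"method": "apply_moves", "body": {"targets": [[0.012, 0.1, -0.022, 0, 0, 0], [0.012, 0.1, -0.022, 0, 0, 0]]}}

```text
clock: 25.2
eef_pos: [539.4, 180.0, 150.9]
tool_rot: [-1.35, 0.121, -2.244]
force: [-0.1, 0.9, 4.1]
width: 0.1
```

{"method": "apply_moves", "body": {"targets": [[0.012, 0.1, -0.022, 0, 0, 0], [0.012, 0.1, -0.022, 0, 0, 0]]}}

```text
clock: 25.45
eef_pos: [539.9, 180.3, 148.4]
tool_rot: [-1.347, 0.124, -2.245]
force: [-32.0, -3.2, 85.1]
width: -0.2
```

The holder is on the stop: the force jumped to 85 N at the last step, so I back off at once.

{"method": "apply_moves", "body": {"targets": [[-0.024, -0.2, 0.044, 0, 0, 0], [-0.05, -0.4, 0.09, 0, 0, 0], [-0.1, -0.8, 0.18, 0, 0, 0], [-0.1, -0.8, 0.18, 0, 0, 0], [0, -0.9, 0, 0, 0, 0], [0, -0.9, 0, 0, 0, 0]]}}

```text
clock: 26.2
eef_pos: [520.4, 181.8, 303.1]
tool_rot: [-1.351, 0.117, -2.246]
force: [0.2, -0.4, -1.0]
width: 0.3
```

```bash
python3 - <<'E'
from h import *
s=st();im=cv2.cvtColor(get_image("scene"),cv2.COLOR_RGB2BGR);t=cv2.cvtColor(get_image("top"),cv2.COLOR_RGB2BGR);cv2.imwrite("pics/s12.png",im)
a=cv2.resize(im[160:340,250:430],None,fx=3,fy=3,interpolation=cv2.INTER_CUBIC)
b=cv2.resize(t[120:255,165:335],(255,203),interpolation=cv2.INTER_CUBIC)
o=np.zeros((540,800,3),np.uint8);o[:540,:540]=a;o[:203,545:800]=b;cv2.imwrite("pics/s12c.png",o)
c=calibration("scene")
for j in(90,100): print(j,"rim ctr",(proj(c,[561.5,63.5,296-j])-[250,160])*3,"tab",(proj(c,[530,182,284-j])-[250,160])*3)
print("collar top",(proj(c,[581.3,171,150])-[250,160])*3,"mouth",(proj(c,[562,63,117])-[250,160])*3)
E
```

```text
t 26.2 q [-0.474  0.261 -0.03   1.855  0.222  0.845 -1.323] p [520.36  181.843 303.075] rpy [-1.351  0.117 -2.246] F [ 0.228 -0.362 -0.992] w 0.3
90 rim ctr [228.084 115.76 ] tab [366.864 170.707]
100 rim ctr [227.828 125.02 ] tab [365.588 179.913]
collar top [313.625 237.579] mouth [225.122 193.877]
```

View pics/s12c.png

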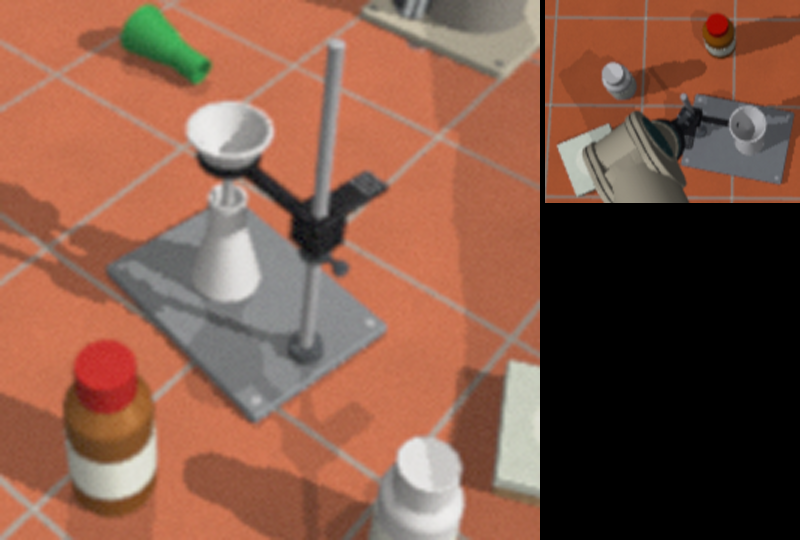

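The stem hangs inside the neck, the boss sits on the collar, the bottles and box are in place, and the arm is clear. I hand the job in.

```bash
python3 -c "from cell import *;print(finish_job(), read_state()['clock'])"
```

```text
the job is handed in; nothing more can be done
the job is handed in; nothing more can be done
```

I stood the white flask upright on the base plate under the funnel stem, let it go, then pressed the holder down by its thumb tab until it rested on the stop collar. I handed the job in at about 26 s.

- **Last checks:** in the last picture the flask stands upright with the stem inside its neck, the boss sits on the collar, and both bottles and the paper box are upright where they were. The two views put the flask about 2 mm from the funnel axis. The wrist force was about 1 N and the arm was clear.
- **Reported tool point:** the real fingertips ended about 35 mm short of it, so my first close missed the neck. I corrected for this and gripped on the second try.
- **Scene camera:** it read about 6 mm off in y against the top camera and the arm, so I centred the flask on relative positions.
- **Force peak:** when the holder met the collar, the wrist force read 85 N at the end of that step, before I backed off at once. That is below the 120 N wrist limit. Only the closed fingertips should have been on the tab, but I did not separately check the 40 N limit on the gripper's body.
- **Holder tracking:** tracking the funnel in the picture during the press was unreliable (match score 0.45). I judged the end position from the jump in force and the last picture.

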